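# Rinsed pipette back on the bench carousel

## Robot

A 6-joint arm with a two-finger parallel gripper is mounted at the origin on the work surface. World frame = base frame: x ahead of the robot, y to its left, z up, the work surface at z = 0. Lengths are in m, angles in rad, forces in N, time in s.
With the tool pointing down it reaches from about 0.35 to 0.775 m from the base axis. Payload 7.3 kg.
Tool frame: the origin (TCP) lies midway between the tips of the shut fingers; the grasp point (between the pads) lies robot.grasp_offset behind it (robot.grasp_offset is the distance from the TCP to the grasp point, in m); z points along the fingers, x is the direction in which the jaws open and shut, and the axes are right-handed (so a half turn about z gives the same grasp; the last joint's range is limited). The gripper opens to 92 mm and grips with 3 to 60 N. Pads are 19 mm wide; open, the fingers measure 130 mm over their backs; the gripper's body (75 mm by 190 mm) begins 47 mm behind the grasp point.
Start: joints at [1.031, 0.342, 1.524, -0, 1.275, -0.146], TCP at [0.201, 0.485, 0.204] pointing down, gripper open.
Joint ranges: [-2.53, 2.53], [-0.77, 2.02], [0.04, 2.7], [-1, 4.14], [0.28, 2.66], [-3.11, 3.11]. Speed limits (rad/s): [2.57, 2.57, 3.14, 3.14, 3.14, 3.14].

## Interface

Orientations are given as [roll, pitch, yaw] about the fixed x, y, z axes, in that order (R = Rz(yaw) Ry(pitch) Rx(roll)).
In Python, from cell import robot gives the robot as it stands. The module is installed in compiled form; this text tells all that it offers.
- The arm moves only by the tool move_arm, never from a script. Its argument "increments" is a list of rows, each a list of 7 numbers: the finger opening in mm, from 0 to 91.8, then the shift along the tool's x, y, z in mm, then the turn, a rotation vector about the tool's x, y, z in rad. A call has 1 to 12 rows; each row shifts and turns the pose as measured when the row begins, along the tool's axes as they then stand; what a row does not reach is not made up. A row lasts 1/8 s, in which the tool goes at most 62.5 mm and 10.7 degrees, less where a joint would pass 70% of its speed; a pose out of reach is approached as far as the arm can. A call is refused whole if a number of a shift passes 62.5 or a number of a turn 0.188, either way. A call with a gripper value outside its range is refused whole. The fingers move at their own pace and stop on an object; "newtons" is the grip in N (left out, the last holds). Time passes only in rows, so rows that do not move let the fingers close. It gives the time, the measured TCP pose, the force and the opening at its end, in the units of the state.
- robot.observe(): the state, without advancing time (a new reading comes with each control period).
- robot.read_camera(name): name is "scene" or "top" or "wrist"; returns a dict with "img" (400x640x3 uint8, red, green, blue), "fx", "fy", "cx", "cy" (pixels), "T" (4x4, takes a point from camera to world coordinates). Camera axes: x right, y down, z forward; pixel columns grow to the right and rows downward; lengths in m; the calibration is good to about 2 mm. A picture is of the moment at which its call begins. There is no depth.
- robot.hand_in(): hands the job in, once; it reports no verdict.
Trained networks look in the newest picture that a camera, given by its name, has taken for a name from the list of things; names that differ only in an ending like _2 or _b are one class to them, and where a whole thing is asked for, a point or a joint stands for the part that bears it (a point fixed in the world has none). Each returns a list of dicts, best first, with "conf" (0 to 1); they miss things now and then, are a little off and sometimes report something else, mostly with a low value. They report only what shows in the picture. A call takes as long as a camera call.
- robot.look_for(thing, camera): "rect" ([left, top, width, height] in pixels, round what is visible of it).
The state is a dict: "time": time; "qpos": joint angles; "qvel": joint speeds; "joint_efforts": joint torques, N m; "tool_pos": TCP position; "tool_rot": TCP orientation; "contact_force": force on the tool from outside, world axes, zero at the start; "torque": the same for the moment, N m; "opening": finger opening in m.
Only numpy, scipy, OpenCV 4.12 (cv2) and the standard library are available. Lean on these libraries where they do the work, as an engineer would, in place of code of your own. Each camera call takes 0.05 s, during which the arm holds its last target.

## Task

The orange-collared pipette has been left leaning in the blue rinse tub under the grey rinse pipe: it belongs on the pipette carousel. Turn the carousel until the one empty holder faces the front, towards you, then take the pipette out and hang it there by its collar, upright, lowering it gently until the holder carries it before you let go. Leave that holder facing the front, the other five pipettes hanging, the tub standing where it is, and do not bump the rinse pipe or disturb the other things on the bench.

Things in the scene. Friction and masses are not known exactly. Their poses are not given: they have to be found in the camera images.
- carousel_base: Fixed round steel foot of the six-place pipette carousel, 210 mm across, 24 mm high. Origin on the carousel's vertical axis, on the bench; its own -x is the carousel's FRONT (roughly towards the robot, marked by an orange tab on the foot).
- rotor: The turning part: column, hub, six forks 60 degrees apart, knob. Origin on the axis at bench height; its own -x points to the empty holder, so the foot's yaw minus its yaw is the turn still needed. Turns either way, about two turns at most; slight friction (0.10 N m) holds it where it is left.
- empty_holder (a point): Seat point of the one empty holder, 105 mm from the axis, 205 mm above the bench, on top of its prongs; own -x radially outward. A level white fork open outward: two prongs 7 mm wide, 8 mm thick, 24 mm gap, from its root 92 mm from the axis to 133 mm, ending in upturned lips 5 mm high (127 to 133 mm). A pipette hangs with shaft in the gap, collar on both prongs inside the lips.
- turn_knob (a point): Centre of the black fluted turning knob on top of the carousel's column, on the carousel axis, 315 mm above the bench: 44 mm across, 30 mm tall. It turns with the holders, one to one.
- pipette_grip (a point): Middle of the round white handle (28 mm across) of the pipette to hang, 207 mm from its tip end; own z runs from tip to plunger. Handle ends 18 mm further up, plunger button (16 mm across) 38 mm further up. A finger rest sticks out 13 mm from the handle towards own +x, 14 mm above this point. It leans about 41 degrees, head to the robot's side, finger rest on the upper side.
- pipette_collar (a point): Centre of the underside of its orange rest collar, on the axis, 32 mm below pipette_grip, 175 mm from the tip end. Collar 34 mm across, 6 mm thick; shaft below it 18 mm across, the last 60 mm 8 mm. The pipette is 245 mm long, about 90 g, its weight some 130 mm from the tip end. At the start its tip is in the tub's far bottom corner, its shaft on the near rim 160 mm up the pipette.
- pipette: The same pipette (orange collar and button, white handle, grey shaft). Origin at the tip end, z towards the plunger.
- tub: Loose blue round rinse tub, open, 127 mm across at the rim, 120 mm high, wall 3 mm, about 0.5 kg. Origin at the centre of its underside.
- standpipe: Fixed grey rinse pipe, 32 mm thick (fittings up to 48). Origin on the bench under the tub's centre, x away from the robot. Post at x -45, y -150 mm; level arm at height 325 mm, x -45 mm, from the post to y +72 mm; spout at y 0 down to 265 mm; blue lever to 375 mm. It passes over the pipette's head: no room for a gripper from straight above.
- hung1_collar (a point): Collar underside of a pipette of the same shape (blue collar) hanging in the holder 60 degrees anticlockwise (seen from above) from the empty one. Loose; must stay hanging.
- hung2_collar (a point): Collar underside of a pipette of the same shape (green collar) hanging in the holder 120 degrees anticlockwise (seen from above) from the empty one. Loose; must stay hanging.
- hung3_collar (a point): Collar underside of a pipette of the same shape (yellow collar) hanging in the holder 180 degrees anticlockwise (seen from above) from the empty one. Loose; must stay hanging.
- hung4_collar (a point): Collar underside of a pipette of the same shape (blue collar) hanging in the holder 240 degrees anticlockwise (seen from above) from the empty one. Loose; must stay hanging.
- hung5_collar (a point): Collar underside of a pipette of the same shape (grey collar) hanging in the holder 300 degrees anticlockwise (seen from above) from the empty one. Loose; must stay hanging.
- sample_a: Pale translucent sample bottle with white cap, 48 mm across, 105 mm high. Bystander, loose. Origin at the centre of its underside.
- sample_b: Pale translucent sample bottle with red cap, 48 mm across, 105 mm high. Bystander, loose. Origin at the centre of its underside.
- salt_jar: White jar with blue cap, 72 mm across, 85 mm high. Bystander, loose. Origin at the centre of its underside.
- union: Grey pipe union standing on end, 54 mm across, 62 mm high. Bystander, loose. Origin at the centre of its underside.
- brush: Brush lying on the bench. Bystander, loose.

How it is judged:
On the way, in this order (a step that is already met when the one before it is completed fails the run):
1. the empty holder faces the front (within about 26 degrees) (x of empty_holder in the frame of carousel_base below -0.094 m), for 0.3 s.
2. the pipette's collar rests on the holder's prongs while the fingers still hold it (x of pipette_collar in the frame of empty_holder between -0.012 and 0.012 m and y of pipette_collar in the frame of empty_holder between -0.008 and 0.008 m and z of pipette_collar in the frame of empty_holder between -0.004 and 0.004 m and contact force between pipette and rotor above 0.2 N and contact force between the fingers and pipette above 0.5 N), for 0.05 s.
At the end, for the whole second after the job is handed in: The pipette hangs at rest in its holder, collar on both prongs (4 mm in height, 12 mm radially, 8 mm sideways), upright within 0.15 rad; the holder faces front within 26 degrees; the other five hang upright; the tub stands within 50 mm of its place (x of pipette_collar in the frame of empty_holder between -0.012 and 0.012 m and y of pipette_collar in the frame of empty_holder between -0.008 and 0.008 m and z of pipette_collar in the frame of empty_holder between -0.004 and 0.004 m and x of empty_holder in the frame of carousel_base below -0.094 m and angle between pipette_grip's own z axis and vertical below 0.15 rad and linear speed of pipette below 0.12 m/s and angular speed of pipette below 0.8 rad/s and height (world z) of each of hung1_collar, hung2_collar, hung3_collar, hung4_collar, hung5_collar above 0.195 m and angle between each of hung1_collar, hung2_collar, hung3_collar, hung4_collar, hung5_collar's own z axis and vertical below 0.2 rad and angle between tub's own z axis and vertical below 0.1 rad and distance of tub from where it was at the start of the episode below 0.05 m); the robot touches nothing.
It fails at once if another pipette is knocked off its holder (height (world z) of any of hung1_collar, hung2_collar, hung3_collar, hung4_collar, hung5_collar below 0.18 m).
It fails at once if the tub is tipped over (angle between tub's own z axis and vertical above 0.4 rad).
It fails at once if the pipette is pressed hard against the carousel (over 40 N) (contact force between pipette and rotor above 40 N).
It fails at once if the rinse pipe is bumped (over 8 N) (contact force between standpipe and anything else above 8 N).
It fails at once if another thing on the bench is disturbed (moved over 40 mm) (distance of any of sample_a, sample_b, salt_jar, union, brush from where it was at the start of the episode above 0.04 m).
It also fails if it takes over 72 s, if anything falls off the work surface, if the arm or the gripper's body presses on something with over 40 N, if the wrist force passes 120 N, or if a joint passes its speed limit or range.

## Working session

There is one attempt and no reset: what is moved stays moved. The work goes in short steps, Python scripts to look and compute and a tool call to move; the robot and the scene stay as the last step left them, time stands still between calls to the robot, and variables do not carry over. Pictures are saved under pics/ and viewed, and the job is handed in when it is done.

Besides the shell and the picture viewer there is one more tool, called after ">>>" by a JSON object that holds its "name" and its "arguments". move_arm: Moves the arm, as the interface text tells. Its arguments: {"type":"object","properties":{"increments":{"type":"array"},"newtons":{"type":"number"}},"required":["increments"]}

```bash
mkdir -p pics; ls
python3 - <<'E'
from cell import robot
import cv2, numpy as np
print(robot.observe(), robot.grasp_offset)
for n in ["scene","top","wrist"]:
    c=robot.read_camera(n); cv2.imwrite(f"pics/{n}0.png",c["img"][:,:,::-1])
    print(n,c["fx"],c["fy"],c["cx"],c["cy"]); print(np.round(c["T"],4).tolist())
E
```

```text
pics
{'time': 0.0, 'qpos': array([ 1.03099766e+00,  3.42733527e-01,  1.52500591e+00, -1.55253585e-05,
        1.27536181e+00, -1.46044001e-01]), 'qvel': array([-0.00157293, -0.00064824,  0.00136514,  0.0020762 ,  0.00109987,
        0.00132946]), 'joint_efforts': array([ 6.90835941e-05, -4.31248283e+01, -2.44219923e+01,  7.16757146e-02,
        5.59485052e-02, -1.42291224e-04]), 'tool_pos': array([0.20120492, 0.48445281, 0.20294324]), 'tool_rot': array([-3.14138780e+00,  1.49469707e-03,  1.17704635e+00]), 'contact_force': array([-0.20148423, -0.26243882, -0.25483506]), 'torque': array([-0.04385864,  0.01328137,  0.01995079]), 'opening': 0.09139875926256344} 0.0188
scene 457.80097556914353 457.80097556914353 316.9200648630854 198.29094123640343
[[0.8445, 0.4001, -0.356, 1.1416], [0.5354, -0.6105, 0.5836, -0.8821], [0.0162, -0.6835, -0.7298, 1.304], [0.0, 0.0, 0.0, 1.0]]
top 435.64360652997254 435.64360652997254 316.6398114551947 202.74805748661532
[[-0.0233, -0.9938, 0.1089, 0.4414], [-0.9996, 0.0211, -0.0213, 0.0343], [0.0189, -0.1093, -0.9938, 1.6487], [0.0, 0.0, 0.0, 1.0]]
wrist 296.34626292826255 296.34626292826255 317.97920560318204 202.53879600029813
[[0.3828, 0.8942, 0.2321, 0.1385], [0.9238, -0.3702, -0.0974, 0.5103], [-0.0012, 0.2517, -0.9678, 0.3835], [0.0, 0.0, 0.0, 1.0]]
```

View pics/scene0.png

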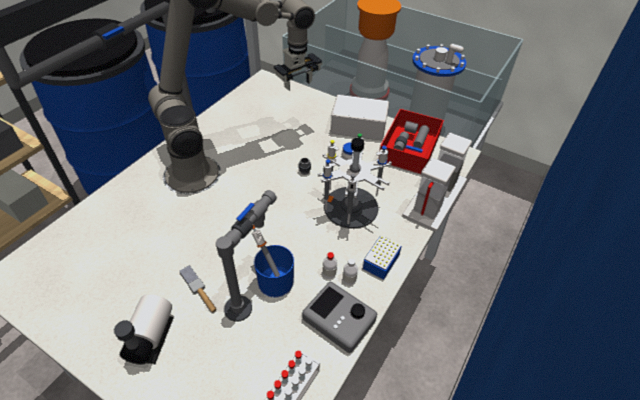

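View pics/top0.png

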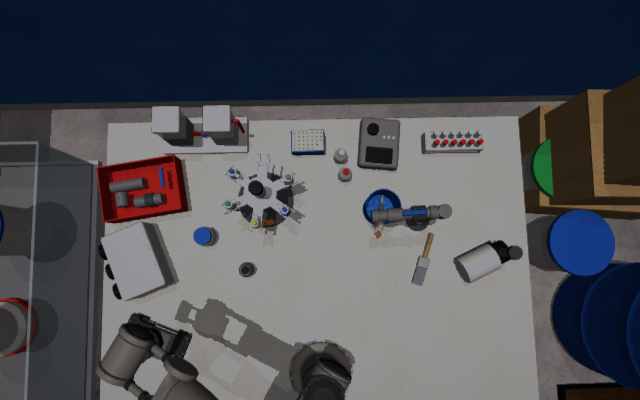

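View pics/wrist0.png

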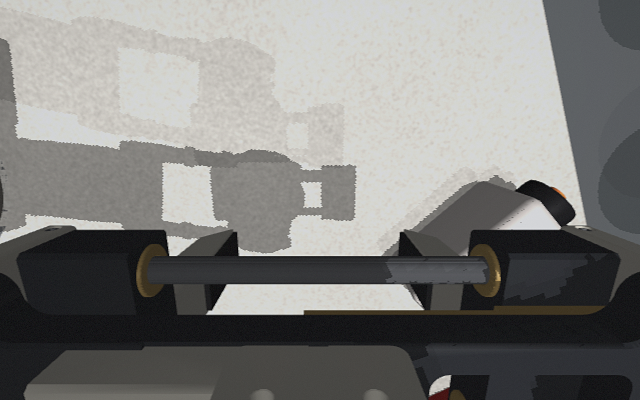

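The scene view shows the carousel near (352,190), the tub at (274,270) with the standpipe over it, and the pipette's head at (260,237). The top view puts the carousel at about (262,195), the tub at (382,206), the brush at (425,260) and the bottles at (341,156) and (345,174). I'll zoom in.

Run:
```python
import cv2
s=cv2.imread("pics/scene0.png"); t=cv2.imread("pics/top0.png")
cv2.imwrite("pics/s_car.png",cv2.resize(s[120:240,290:420],None,fx=5,fy=5,interpolation=cv2.INTER_CUBIC)[:600,:])
cv2.imwrite("pics/s_tub.png",cv2.resize(s[180:330,170:320],None,fx=4,fy=4,interpolation=cv2.INTER_CUBIC))
a=cv2.resize(t[140:260,200:320],None,fx=5,fy=5,interpolation=cv2.INTER_CUBIC)
cv2.imwrite("pics/t_car.png",a)
cv2.imwrite("pics/t_tub.png",cv2.resize(t[170:290,330:460],None,fx=5,fy=5,interpolation=cv2.INTER_CUBIC))
```

```text
(no output)
```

View pics/s_car.png

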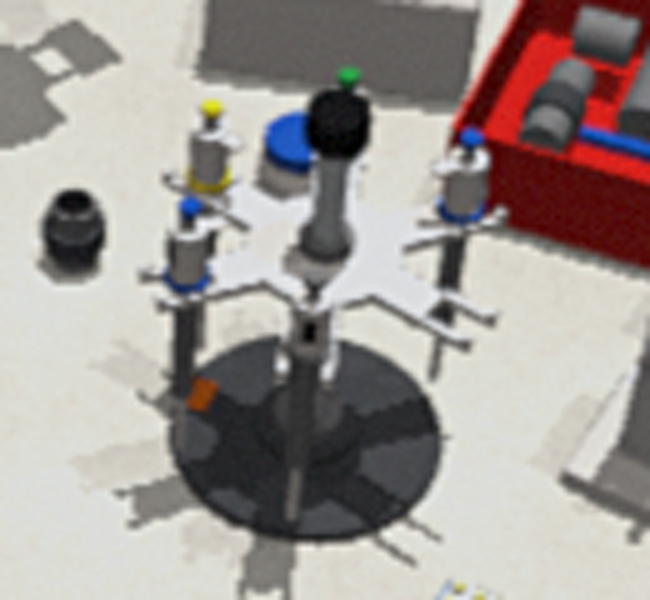

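View pics/t_car.png

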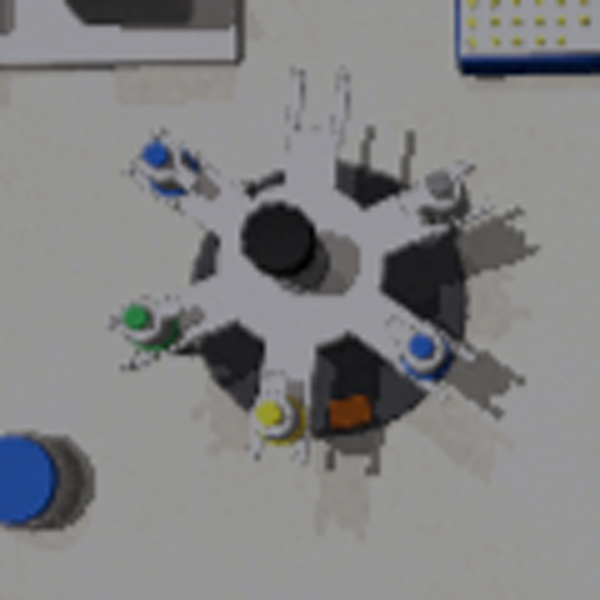

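View pics/s_tub.png

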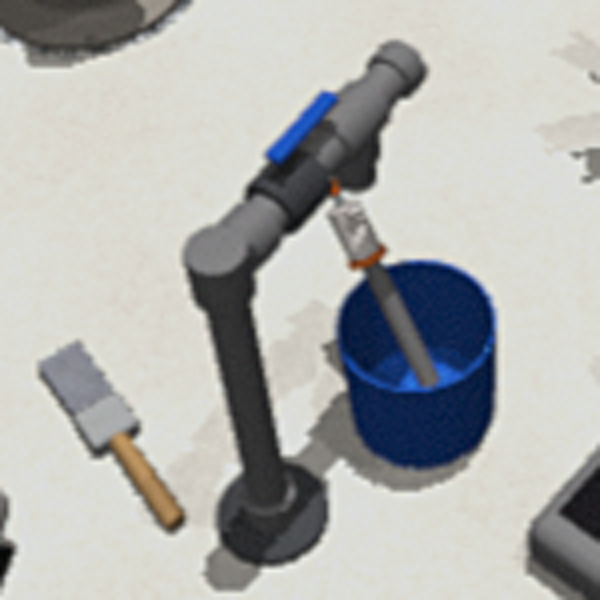

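View pics/t_tub.png

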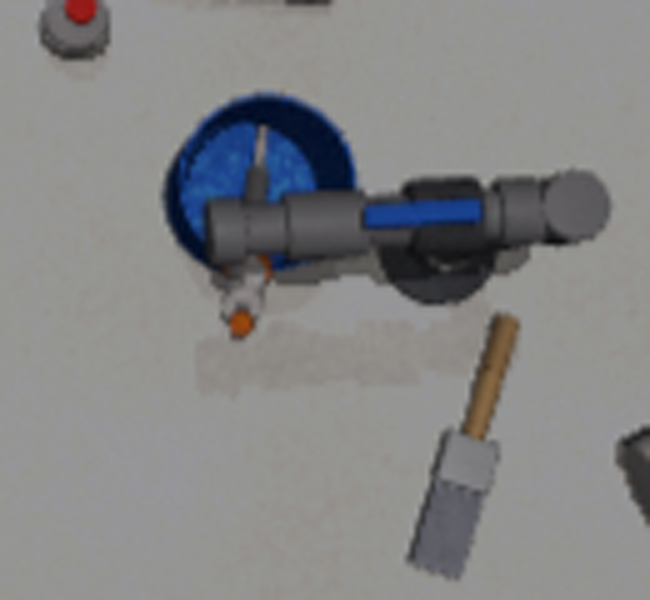

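```bash
cat > h.py <<'E'
import numpy as np, cv2
from scipy.spatial.transform import Rotation as R
CAL={}
def cam(n,save=None):
    from cell import robot
    c=robot.read_camera(n)
    if save: cv2.imwrite(f"pics/{save}.png",c["img"][:,:,::-1])
    return c
def ray(c,p):
    d=np.array([(p[0]-c["cx"])/c["fx"],(p[1]-c["cy"])/c["fy"],1.]); T=np.array(c["T"])
    d=T[:3,:3]@d; return T[:3,3],d/np.linalg.norm(d)
def onz(c,p,z):
    o,d=ray(c,p); return o+d*(z-o[2])/d[2]
def tri(views):
    A=np.zeros((3,3));b=np.zeros(3)
    for c,p in views:
        o,d=ray(c,p);P=np.eye(3)-np.outer(d,d);A+=P;b+=P@o
    x=np.linalg.solve(A,b)
    e=[np.linalg.norm((np.eye(3)-np.outer(ray(c,p)[1],ray(c,p)[1]))@(x-ray(c,p)[0])) for c,p in views]
    return x,max(e)
def proj(c,X):
    T=np.array(c["T"]); q=T[:3,:3].T@(np.array(X)-T[:3,3]); return np.array([c["fx"]*q[0]/q[2]+c["cx"],c["fy"]*q[1]/q[2]+c["cy"]])
E
python3 - <<'E'
from h import *
import pickle
t=cam("top");s=cam("scene"); pickle.dump((t,s),open("cams.pkl","wb"))
def cr(p,f,o): return (p[0]/f+o[0]-.0,p[1]/f+o[1])
tc=lambda x,y:cr((x,y),5,(200,140)); sc=lambda x,y:cr((x,y),5,(290,120))
tt=lambda x,y:cr((x,y),5,(330,170)); st=lambda x,y:cr((x,y),4,(170,180))
for n,a,b in [("knobtop",tc(278,236),sc(338,118)),("tab",tc(350,412),sc(202,394)),("tipA",tc(297,72),sc(463,344)),("tipB",tc(343,75),sc(490,318)),
 ("tipA'",tc(297,72),sc(490,318)),("tipB'",tc(343,75),sc(463,344)),
 ("button",tt(240,323),st(335,187)),("ptip",tt(262,128),st(430,384)),("yel",tc(270,414),sc(212,108)),("grn",tc(138,318),sc(348,76)),("blu1",tc(155,154),sc(470,138)),("blu4",tc(422,346),sc(190,207))]:
    x,e=tri([(t,a),(s,b)]); print(n,np.round(x,4),round(e,4))
print("knob onz .33",onz(t,tc(278,236),.33))
print("tub onz",onz(t,tt(260,185),.12), "tub scene",onz(s,st(417,326),.12))
for n in ["turn_knob","tub","pipette_grip","pipette","standpipe","carousel_base","sample_a","salt_jar","union","brush","pipette_collar","empty_holder"]:
    for c in ["top","scene"]:
        from cell import robot
        l=robot.look_for(n,c); print(n,c,[(np.round(r["rect"],1).tolist(),round(r["conf"],2)) for r in l[:2]])
E
```

```text
knobtop [0.6395 0.1927 0.3168] 0.0001
tab [0.5527 0.178  0.009 ] 0.0029
tipA [0.7648 0.1894 0.177 ] 0.0104
tipB [0.7694 0.1651 0.2206] 0.0094
tipA' [0.7689 0.193  0.1989] 0.0002
tipB' [0.7654 0.1615 0.1988] 0.0008
button [ 0.4913 -0.2     0.1822] 0.0021
ptip [ 0.6267 -0.2466  0.0758] 0.0105
yel [0.5343 0.2054 0.268 ] 0.0017
grn [0.5973 0.2885 0.2685] 0.0018
blu1 [0.7017 0.2768 0.2685] 0.0005
blu4 [0.5754 0.1086 0.2684] 0.0016
knob onz .33 [0.63744718 0.19106077 0.33      ]
tub onz [ 0.58877823 -0.22930979  0.12      ] tub scene [ 0.59733888 -0.23762556  0.12      ]
turn_knob top [([225.7, 154.0, 58.9, 77.2], 0.63)]
turn_knob scene [([318.4, 138.3, 74.3, 68.2], 0.85)]
tub top [([364.0, 190.7, 39.0, 33.5], 0.57), ([237.1, 165.6, 51.0, 65.9], 0.17)]
tub scene [([251.2, 247.9, 43.1, 49.2], 0.9)]
pipette_grip top [([372.5, 196.2, 13.0, 40.7], 0.6)]
pipette_grip scene [([342.9, 256.9, 19.4, 28.5], 0.25)]
pipette top [([376.3, 205.2, 8.8, 30.2], 0.67)]
pipette scene [([251.2, 227.5, 23.9, 49.9], 0.76), ([342.2, 261.2, 17.1, 22.9], 0.38)]
standpipe top [([368.7, 203.9, 86.3, 27.0], 0.64)]
st
[... 293 characters left out ...]
a scene [([342.8, 261.5, 18.2, 24.8], 0.6), ([320.9, 251.6, 17.8, 29.6], 0.53)]
salt_jar top [([192.4, 225.4, 23.3, 21.1], 0.9)]
salt_jar scene [([249.5, 226.8, 30.8, 52.4], 0.55), ([338.7, 141.8, 12.3, 16.4], 0.44)]
union top [([239.5, 263.4, 13.0, 12.6], 0.66)]
union scene [([296.8, 155.6, 13.7, 19.3], 0.48)]
brush top [([411.0, 230.9, 22.9, 55.5], 0.9), ([192.2, 227.4, 21.5, 17.2], 0.18)]
brush scene [([182.8, 267.2, 32.2, 44.5], 0.9), ([318.1, 140.2, 75.4, 66.6], 0.71)]
pipette_collar top [([373.6, 194.3, 8.8, 43.3], 0.51)]
pipette_collar scene [([253.6, 230.4, 22.8, 46.5], 0.66)]
empty_holder top [([225.2, 168.6, 58.7, 53.7], 0.6)]
empty_holder scene [([337.6, 140.4, 46.8, 66.2], 0.69)]
```

```bash
cat >> h.py <<'E'
def plan(pos,rpy,n=None,step=45,ang=.16,open_=None,start=None):
    """print equal rows from the present pose to pos / rpy (or Rotation)"""
    from cell import robot
    o=robot.observe(); p=np.array(o["tool_pos"]); r=R.from_euler("xyz",o["tool_rot"])
    g=rpy if isinstance(rpy,R) else R.from_euler("xyz",rpy)
    d=(np.array(pos)-p)*1000; rv=(r.inv()*g).as_rotvec()
    k=n or int(max(np.ceil(np.linalg.norm(d)/step),np.ceil(np.linalg.norm(rv)/ang),1))
    rr=r
    op=open_ if open_ is not None else round(min(o["opening"]*1000,91.8),0)
    print("dist",np.round(d,1),"rotvec",np.round(rv,3),"rows",k)
    for i in range(k):
        print([op]+np.round(rr.inv().apply(d/k),1).tolist()+np.round(rv/k,3).tolist())
        rr=rr*R.from_rotvec(rv/k)
def down(yaw): return R.from_euler("xyz",[np.pi,0,yaw])
E
python3 - <<'E'
from h import *
import pickle
t,s=pickle.load(open("cams.pkl","rb"))
A=np.array([.6387,.1927])
for c,p in ((t,(270,222.4)),(s,(330.4,198.8))):
    x=onz(c,p,.026); d=x[:2]-A; print("tab",x,np.degrees(np.arctan2(d[1],d[0]))%360,np.linalg.norm(d))
print("base rect centre top",onz(t,(267.2,197.3),.02))
print("union",onz(t,(246,269.5),.06),"jar",onz(t,(203,236),.085),"sa",onz(t,(341,156),.105),"sb",onz(t,(345,174),.105))
print("brush",onz(t,(431,235),.01),onz(t,(418,285),.01))
tt=lambda x,y:(x/5+330,y/5+170)
st=lambda x,y:(x/4+170,y/4+180)
print("post",onz(t,tt(440,260),.02),"arm end",onz(t,tt(207,228),.325),onz(t,tt(575,205),.34))
print("collar", tri([(t,tt(259,268)),(s,st(366,257))]))
plan([.6387,.1927,.40],down(.29-1.75))
E
```

```text
tab [0.54922476 0.17480018 0.026     ] 191.31287073702978 0.09124813908989533
tab [0.56260271 0.16594278 0.026     ] 199.3726199321881 0.08066440472122288
base rect centre top [0.64430367 0.18472586 0.02      ]
union [0.3792348 0.2599928 0.06     ] jar [0.50204083 0.40855533 0.085     ] sa [ 0.77841332 -0.09074479  0.105     ] sb [ 0.71226538 -0.10320654  0.105     ]
brush [ 0.48931402 -0.42946148  0.01      ] [ 0.30477081 -0.37112377  0.01      ]
post [ 0.53886832 -0.38005176  0.02      ] arm end [ 0.5433196  -0.16043488  0.325     ] [ 0.55127453 -0.38252853  0.34      ]
collar (array([ 0.53166491, -0.22016136,  0.14229018]), np.float64(0.0036907405138359313))
dist [ 437.3 -292.1  196.4] rotvec [-0.    -0.     2.637] rows 17
[92.0, -6.0, 30.3, -11.6, -0.0, -0.0, 0.155]
[92.0, -1.2, 30.9, -11.6, -0.0, -0.0, 0.155]
[92.0, 3.6, 30.7, -11.6, -0.0, -0.0, 0.155]
[92.0, 8.3, 29.8, -11.6, -0.0, -0.0, 0.155]
[92.0, 12.8, 28.2, -11.6, -0.0, -0.0, 0.155]
[92.0, 17.0, 25.9, -11.6, -0.0, -0.0, 0.155]
[92.0, 20.8, 22.9, -11.6, -0.0, -0.0, 0.155]
[92.0, 24.1, 19.5, -11.6, -0.0, -0.0, 0.155]
[92.0, 26.8, 15.5, -11.6, -0.0, -0.0, 0.155]
[92.0, 28.8, 11.2, -11.6, -0.0, -0.0, 0.155]
[92.0, 30.2, 6.6, -11.6, -0.0, -0.0, 0.155]
[92.0, 30.9, 1.8, -11.6, -0.0, -0.0, 0.155]
[92.0, 30.8, -2.9, -11.6, -0.0, -0.0, 0.155]
[92.0, 30.0, -7.7, -11.6, -0.0, -0.0, 0.155]
[92.0, 28.4, -12.2, -11.6, -0.0, -0.0, 0.155]
[92.0, 26.2, -16.5, -11.6, -0.0, -0.0, 0.155]
[92.0, 23.3, -20.3, -11.6, -0.0, -0.0, 0.155]
```

>>> {"name": "move_arm", "arguments": {"increments": [[91,-6,30.3,-14,0,0,0.155],[91,-1.2,30.9,-14,0,0,0.155],[91,3.6,30.7,-14,0,0,0.155],[91,8.3,29.8,-14,0,0,0.155],[91,12.8,28.2,-12,0,0,0.155],[91,17,25.9,-12,0,0,0.155],[91,20.8,22.9,-12,0,0,0.155],[91,24.1,19.5,-12,0,0,0.155],[91,26.8,15.5,-12,0,0,0.155],[91,28.8,11.2,-12,0,0,0.155],[91,30.2,6.6,-12,0,0,0.155],[91,30.9,1.8,-12,0,0,0.155]]}}

```text
time: 2.95
tool_pos: [0.5124, 0.2651, 0.3595]
tool_rot: [3.14, 0.0, -0.74]
contact_force: [1.3, 1.4, -0.7]
opening: 0.0908
```

Run:
```python
from h import *
plan([.6387,.1927,.40],down(-1.46))
cam("wrist","w1")
```

```text
dist [126.3 -72.4  40.5] rotvec [ 0.001 -0.     0.72 ] rows 5
[91.0, 28.4, -6.3, -8.1, 0.0, -0.0, 0.144]
[91.0, 27.2, -10.3, -8.1, 0.0, -0.0, 0.144]
[91.0, 25.5, -14.1, -8.1, 0.0, -0.0, 0.144]
[91.0, 23.2, -17.6, -8.1, 0.0, -0.0, 0.144]
[91.0, 20.4, -20.8, -8.1, 0.0, -0.0, 0.144]
```

View pics/w1.png

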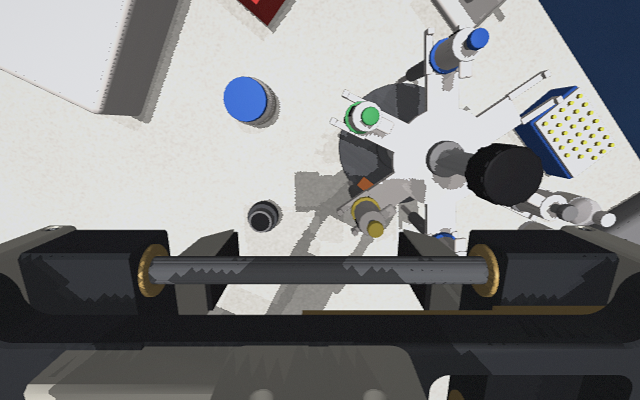

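The wrist view shows the knob at (505,175), the hub at (446,157), the orange tab at (365,184) and the yellow pipette at (372,220). I'll check my estimate against this view.

Run:
```python
from h import *
c=cam("wrist")
A=np.array([.6387,.1927])
for z in (.3,.33,.25,.21): print(z,proj(c,[*A,z]))
print("tab",onz(c,(365,184),.026), np.degrees(np.arctan2(*(onz(c,(365,184),.026)[:2]-A)[::-1]))%360)
print("union",onz(c,(260,217),.06),"jar",onz(c,(245,100),.085))
im=cv2.cvtColor(c["img"],cv2.COLOR_RGB2BGR)
for z in (.3,.33):
    P=np.array([proj(c,[A[0]+.022*np.cos(a),A[1]+.022*np.sin(a),z]) for a in np.linspace(0,6.28,40)]).astype(int)
    cv2.polylines(im,[P],True,(0,0,255),1)
cv2.imwrite("pics/w1b.png",cv2.resize(im[60:300,300:640],None,fx=2,fy=2))
```

```text
0.3 [486.49301392 168.90753328]
0.33 [509.53545442 174.8568233 ]
0.25 [458.31794378 161.633058  ]
0.21 [441.73815862 157.35235039]
tab [0.55423962 0.18108111 0.026     ] 187.83279544326288
union [0.38693702 0.26792473 0.06      ] jar [0.50796878 0.40990134 0.085     ]
```

View pics/w1b.png

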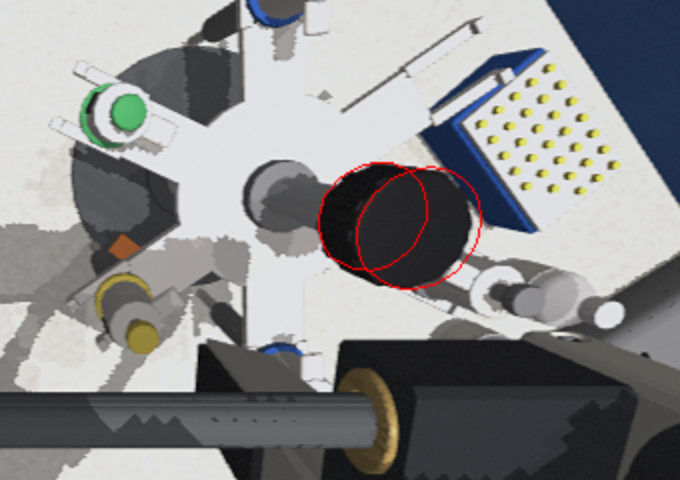

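The overlay puts the knob within about 2 mm of the estimate. I'm moving over it now.

>>> {"name": "move_arm", "arguments": {"increments": [[91,28.4,-6.3,-2,0,0,0.144],[91,27.2,-10.3,0,0,0,0.144],[91,25.5,-14.1,0,0,0,0.144],[91,23.2,-17.6,0,0,0,0.144],[91,20.4,-20.8,0,0,0,0.144]]}}

```text
time: 3.68
tool_pos: [0.6395, 0.1932, 0.3613]
tool_rot: [3.14, 0.001, -1.468]
contact_force: [-0.2, 0.6, 0.5]
opening: 0.0911
```

Run:
```python
from h import *
plan([.6383,.1927,.297],down(-1.46),step=25)
cam("wrist","w2")
```

```text
dist [ -1.2  -0.5 -64.3] rotvec [ 0.001  0.001 -0.008] rows 3
[91.0, 0.1, 0.4, 21.4, 0.0, 0.0, -0.003]
[91.0, 0.1, 0.4, 21.4, 0.0, 0.0, -0.003]
[91.0, 0.1, 0.4, 21.4, 0.0, 0.0, -0.003]
```

View pics/w2.png

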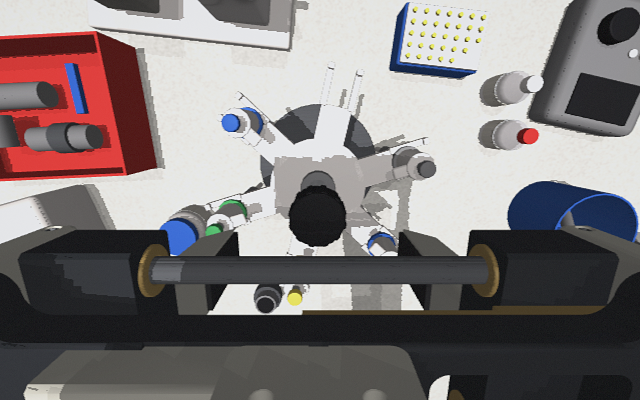

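The knob sits at (318,215), centred between the jaws. Next I'll descend and grip.

>>> {"name": "move_arm", "arguments": {"increments": [[91,0,0.4,21.5,0,0,0],[91,0,0.4,21.5,0,0,0],[91,0,0.4,21.5,0,0,0],[60,0,0,0,0,0,0],[42,0,0,0,0,0,0],[38,0,0,0,0,0,0],[38,0,0,0,0,0,0],[38,0,0,0,0,0,0]], "newtons": 25}}

```text
time: 4.72
tool_pos: [0.6395, 0.1935, 0.2944]
tool_rot: [3.14, 0.001, -1.465]
contact_force: [-0.0, -0.5, 0.4]
opening: 0.0455
```

>>> {"name": "move_arm", "arguments": {"increments": [[30,0,0,0,0,0,0],[30,0,0,0,0,0,0],[30,0,0,0,0,0,-0.05],[30,0,0,0,0,0,-0.08],[30,0,0,0,0,0,-0.1],[30,0,0,0,0,0,-0.1],[30,0,0,0,0,0,-0.1],[30,0,0,0,0,0,-0.1]]}}

```text
time: 5.72
tool_pos: [0.639, 0.1949, 0.2945]
tool_rot: [-3.141, 0.003, -0.917]
contact_force: [-1.3, 2.3, -0.7]
opening: 0.0429
```

>>> {"name": "move_arm", "arguments": {"increments": [[30,0,0,0,0,0,-0.12],[30,0,0,0,0,0,-0.12],[30,0,0,0,0,0,-0.12],[30,0,0,0,0,0,-0.12],[30,0,0,0,0,0,-0.12],[30,0,0,0,0,0,-0.12],[30,0,0,0,0,0,-0.12],[30,0,0,0,0,0,-0.12],[30,0,0,0,0,0,-0.12],[30,0,0,0,0,0,-0.12],[30,0,0,0,0,0,-0.12],[30,0,0,0,0,0,-0.12]]}}

```text
time: 7.22
tool_pos: [0.6363, 0.1955, 0.2945]
tool_rot: [-3.135, 0.005, 0.571]
contact_force: [-2.5, -0.6, -0.2]
opening: 0.0432
```

Run:
```python
from h import *
from cell import robot
print(robot.observe()["qpos"])
c=cam("top"); cv2.imwrite("pics/t3.png",cv2.resize(c["img"][100:280,180:360,::-1],None,fx=3,fy=3))
```

```text
[ 0.18103395  0.58890028  0.88134338  0.00384606  1.67852215 -0.38914397]
```

View pics/t3.png

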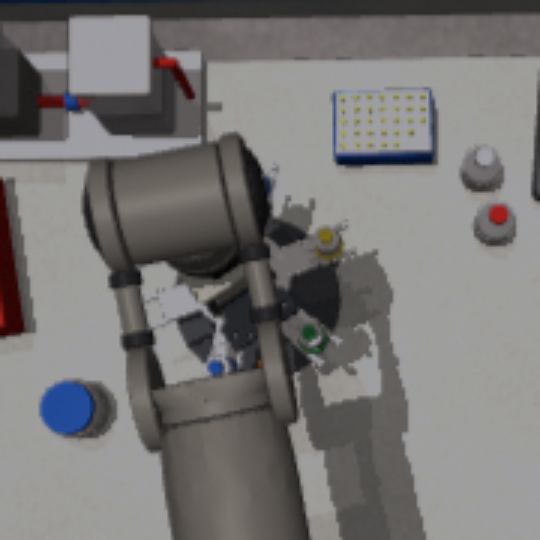

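>>> {"name": "move_arm", "arguments": {"increments": [[30,0,0.3,0,0,0,-0.12],[30,0,0.3,0,0,0,-0.12],[30,0,0.3,0,0,0,-0.12],[30,0,0.3,0,0,0,-0.12],[30,0,0.3,0,0,0,-0.12],[30,0,0.3,0,0,0,-0.12],[30,0,0.3,0,0,0,-0.12],[30,0,0.3,0,0,0,-0.12],[30,0,0,0,0,0,-0.12],[30,0,0,0,0,0,-0.12],[30,0,0,0,0,0,-0.1],[30,0,0,0,0,0,-0.05]]}}

```text
time: 8.78
tool_pos: [0.6352, 0.193, 0.2945]
tool_rot: [-3.127, -0.005, 1.944]
contact_force: [-0.5, 1.3, -0.5]
opening: 0.0431
```

Run:
```python
from h import *
from cell import robot
print(robot.observe()["qpos"])
cam("wrist","w4")
```

```text
[ 0.17837022  0.59124611  0.87732914  0.00243436  1.68799049 -1.76548338]
```

View pics/w4.png

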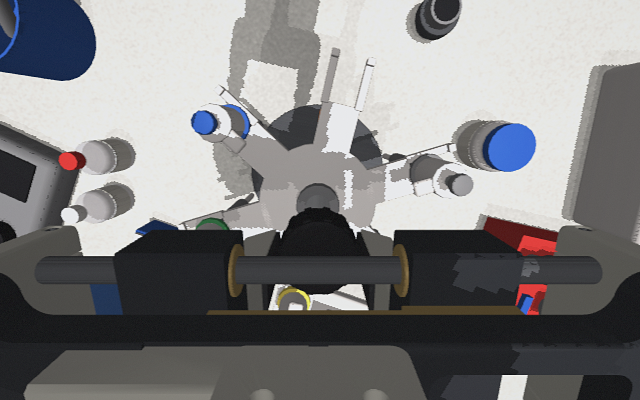

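The empty fork, with prongs at (335,75) and (365,85), now points to the front. I'll release the knob and lift.

>>> {"name": "move_arm", "arguments": {"increments": [[60,0,0,0,0,0,0],[91,0,0,0,0,0,0],[91,0,0,0,0,0,0],[91,0,0,0,0,0,0],[91,0,0,-20,0,0,0],[91,0,0,-30,0,0,0],[91,0,0,-30,0,0,0]]}}

```text
time: 9.7
tool_pos: [0.6358, 0.1922, 0.3738]
tool_rot: [-3.121, -0.006, 1.939]
contact_force: [-0.1, -0.9, -0.7]
opening: 0.091
```

Run:
```python
from h import *
from cell import robot
print(robot.observe()["tool_rot"],robot.observe()["tool_pos"])
cam("wrist","w5"); c=cam("scene"); cv2.imwrite("pics/s5.png",cv2.resize(c["img"][120:240,290:420,::-1],None,fx=5,fy=5))
```

```text
[-3.12148497 -0.00578943  1.93913449] [0.63582189 0.19222081 0.37383332]
```

View pics/w5.png

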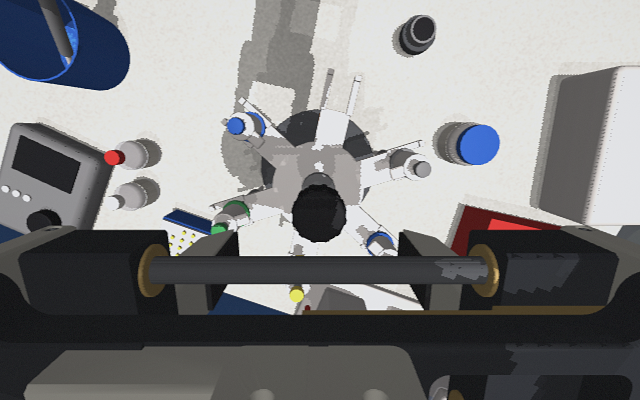

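View pics/s5.png

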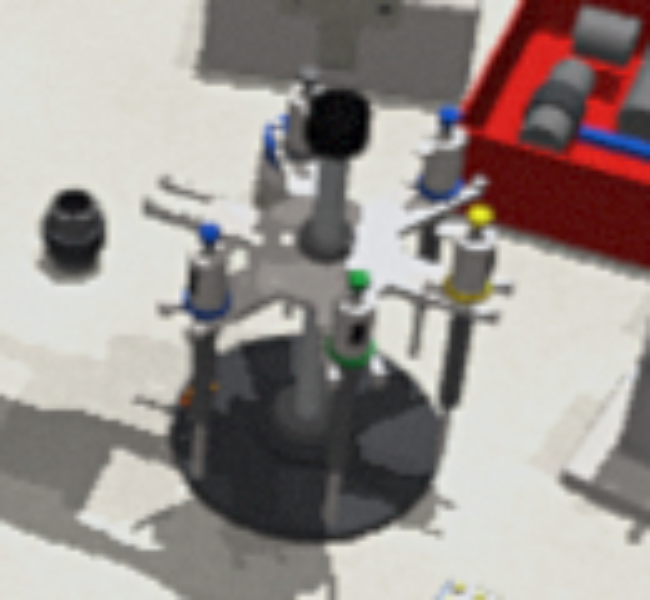

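Run:
```python
from h import *
from cell import robot
import pickle
t,s=pickle.load(open("cams.pkl","rb"))
w=cam("wrist")
sc=lambda x,y:(x/5+290,y/5+120)
A=np.array([.6387,.1927])
def ang(x): d=x[:2]-A; return np.round(np.degrees(np.arctan2(d[1],d[0]))%360,1),np.round(np.linalg.norm(d),4)
for a,b in (((331,72),(148,208)),((357,78),(163,183)),((331,72),(163,183)),((357,78),(148,208))):
    x,e=tri([(w,a),(s,sc(*b))]); print(np.round(x,4),e,ang(x))
L=onz(w,(331,72),.21);Rr=onz(w,(357,78),.21); print(L,Rr,ang((L+Rr)/2))
m=(onz(s,sc(148,208),.21)+onz(s,sc(163,183),.21))/2; print(m,ang(m))
# foot ellipse
for z in (.024,):
  P=[proj(s,[A[0]+.105*np.cos(a),A[1]+.105*np.sin(a),z]) for a in np.linspace(0,6.28,60)]
  P=(np.array(P)-[290,120])*5; print(P.min(0),P.max(0))
x=onz(s,sc(202,394),.026); print(x,ang(x))
for a in (180,190,200): print(a,(proj(s,[A[0]+.098*np.cos(np.radians(a)),A[1]+.098*np.sin(np.radians(a)),.026])-[290,120])*5)
print("knob",onz(w,(319,214),.33))
```

```text
[0.5118 0.1608 0.1966] 0.0009702569616109815 (np.float64(194.1), np.float64(0.1308))
[0.5064 0.1907 0.1954] 0.000559647502361842 (np.float64(180.9), np.float64(0.1323))
[0.5195 0.1624 0.224 ] 0.003815217327361027 (np.float64(194.3), np.float64(0.123))
[0.4975 0.1914 0.165 ] 0.002644113591999741 (np.float64(180.5), np.float64(0.1412))
[0.51334368 0.16069102 0.21      ] [0.50870127 0.18955061 0.21      ] (np.float64(187.8), np.float64(0.1289))
[0.51789006 0.16250048 0.21      ] (np.float64(194.0), np.float64(0.1245))
[167.69959749 316.67802862] [443.98723319 520.44106412]
[0.56260271 0.16594278 0.026     ] (np.float64(199.4), np.float64(0.0807))
180 [195.72773181 361.57786677]
190 [185.89677096 375.6601699 ]
200 [179.56249982 391.03029401]
knob [0.63644125 0.19335036 0.33      ]
```

The fork sits at about 187.5°, and the tab (z about 0.009) gives the front as about 190°, so that is good. Now I'll plan the move to the pipette.

```bash
cat >> h.py <<'E'
def tilt(yaw,t):  # tool leaning: z = outward*sin t - up*cos t, outward = tool y dir
    r=down(yaw)*R.from_rotvec([-t,0,0])
    return r
E
python3 - <<'E'
from h import *
r=tilt(1.255,.716); print(np.round(r.as_matrix(),3)); print(down(1.255).as_matrix().round(2))
plan([.42,.03,.38],down(1.4),step=45)
E
```

```text
[[ 0.311  0.717  0.624]
 [ 0.951 -0.234 -0.204]
 [-0.     0.656 -0.754]]
[[ 0.31  0.95  0.  ]
 [ 0.95 -0.31 -0.  ]
 [ 0.    0.   -1.  ]]
dist [-216.5 -162.4    5.5] rotvec [-0.017 -0.001  0.539] rows 7
[91.0, -10.5, -37.2, -0.2, -0.002, -0.0, 0.077]
[91.0, -13.3, -36.3, -0.3, -0.002, -0.0, 0.077]
[91.0, -16.1, -35.2, -0.4, -0.002, -0.0, 0.077]
[91.0, -18.7, -33.8, -0.5, -0.002, -0.0, 0.077]
[91.0, -21.3, -32.3, -0.6, -0.002, -0.0, 0.077]
[91.0, -23.7, -30.5, -0.7, -0.002, -0.0, 0.077]
[91.0, -26.0, -28.6, -0.7, -0.002, -0.0, 0.077]
```

>>> {"name": "move_arm", "arguments": {"increments": [[91,-10.5,-37.2,-0.2,-0.002,0,0.077],[91,-13.3,-36.3,-0.3,-0.002,0,0.077],[91,-16.1,-35.2,-0.4,-0.002,0,0.077],[91,-18.7,-33.8,-0.5,-0.002,0,0.077],[91,-21.3,-32.3,-0.6,-0.002,0,0.077],[91,-23.7,-30.5,-0.7,-0.002,0,0.077],[91,-26,-28.6,-0.7,-0.002,0,0.077]]}}

```text
time: 10.72
tool_pos: [0.4101, 0.028, 0.3678]
tool_rot: [-3.121, 0.005, 1.384]
contact_force: [0.8, -1.0, 0.9]
opening: 0.0908
```

Run:
```python
from h import *
from cell import robot
print(robot.observe()["qpos"])
plan([.42,-.178,.30],tilt(1.255,.6),step=45)
t=cam("top"); s=cam("scene")
cv2.imwrite("pics/t6.png",cv2.resize(t["img"][140:260,200:320,::-1],None,fx=5,fy=5))
```

```text
[-0.11550241  0.05818295  1.44137714 -0.00394884  1.66337976 -1.49977921]
dist [   9.9 -206.   -67.8] rotvec [-0.62  -0.032  0.127] rows 5
[91.0, -40.0, 9.9, 13.6, -0.124, -0.006, 0.025]
[91.0, -39.7, 9.1, 15.0, -0.124, -0.006, 0.025]
[91.0, -39.4, 8.2, 16.3, -0.124, -0.006, 0.025]
[91.0, -39.1, 7.1, 17.5, -0.124, -0.006, 0.025]
[91.0, -38.8, 5.8, 18.6, -0.124, -0.006, 0.025]
```

View pics/t6.png

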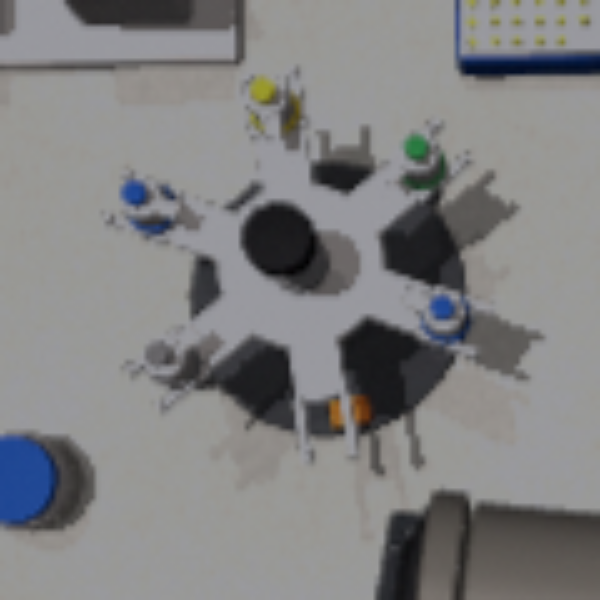

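In the top view the fork points to the front, with tips at crop (308,457) and (353,455). The tab is beneath it and all five pipettes hang. Going on to the pipette.

>>> {"name": "move_arm", "arguments": {"increments": [[91,-40,9.9,13.6,-0.124,-0.006,0.025],[91,-39.7,9.1,15,-0.124,-0.006,0.025],[91,-39.4,8.2,16.3,-0.124,-0.006,0.025],[91,-39.1,7.1,17.5,-0.124,-0.006,0.025],[91,-38.8,5.8,18.6,-0.124,-0.006,0.025]]}}

```text
time: 11.45
tool_pos: [0.4209, -0.1817, 0.296]
tool_rot: [2.523, 0.001, 1.259]
contact_force: [0.8, 0.3, -0.6]
opening: 0.0913
```

Run:
```python
from h import *
from cell import robot
o=robot.observe();print(o["qpos"],o["tool_pos"],o["tool_rot"])
cam("wrist","w7")
```

```text
[-0.77408102 -0.2052693   2.04155119  0.37742833  0.77459817 -2.2326841 ] [ 0.42094444 -0.18169268  0.29596054] [2.52342640e+00 7.23529504e-04 1.25864700e+00]
```

View pics/w7.png

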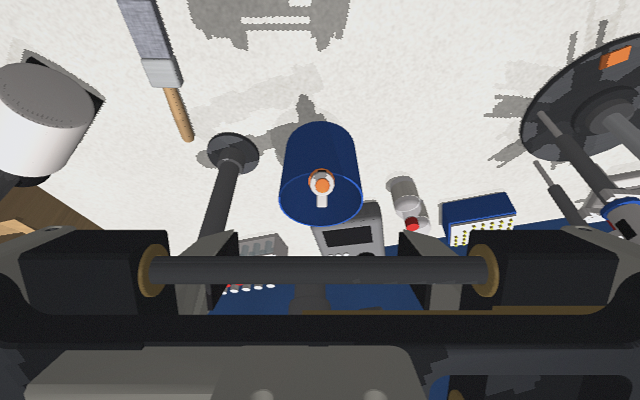

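The wrist view looks along the pipette, with its button at (322,185), the finger rest below it at (322,200) and the tub rim around it. I'll refine the pipette's line from this.

Run:
```python
from h import *
from cell import robot
import pickle
t,s=pickle.load(open("cams.pkl","rb"))
w=cam("wrist"); pickle.dump(w,open("w7.pkl","wb"))
im=w["img"][:,:,::-1]; cv2.imwrite("pics/w7b.png",cv2.resize(im[110:240,260:390],None,fx=4.5,fy=4.5,interpolation=cv2.INTER_CUBIC))
b=(322,185)
B,e=tri([(t,(378,234.6)),(s,(253.75,226.75)),(w,b)]); print("button",B,e)
for v in ([(t,(378,234.6)),(w,b)],[(s,(253.75,226.75)),(w,b)]): print(tri(v))
# tub rim centre fit from top
C=np.array([.59,-.232])
for c,z in ((w,.12),):
    im2=im.copy()
    P=np.array([proj(c,[C[0]+.0635*np.cos(a),C[1]+.0635*np.sin(a),z]) for a in np.linspace(0,6.28,60)]).astype(int)
    cv2.polylines(im2,[P],True,(0,0,255),1)
    P=np.array([proj(c,[C[0]+.0635*np.cos(a),C[1]+.0635*np.sin(a),0]) for a in np.linspace(0,6.28,60)]).astype(int)
    cv2.polylines(im2,[P],True,(0,255,255),1)
u=(C-B[:2]);print(u/np.linalg.norm(u),np.linalg.norm(u))
cv2.imwrite("pics/w7c.png",cv2.resize(im2[90:240,240:420],None,fx=4,fy=4,interpolation=cv2.INTER_CUBIC))
```

```text
button [ 0.4900647  -0.20109955  0.17968427] 0.004047585120863917
(array([ 0.48968639, -0.20318104,  0.17735446]), np.float64(0.0010462348847449564))
(array([ 0.49022036, -0.20073566,  0.17948053]), np.float64(0.0037098712636783496))
[ 0.95537201 -0.29540536] 0.10460354611642948
```

View pics/w7c.png

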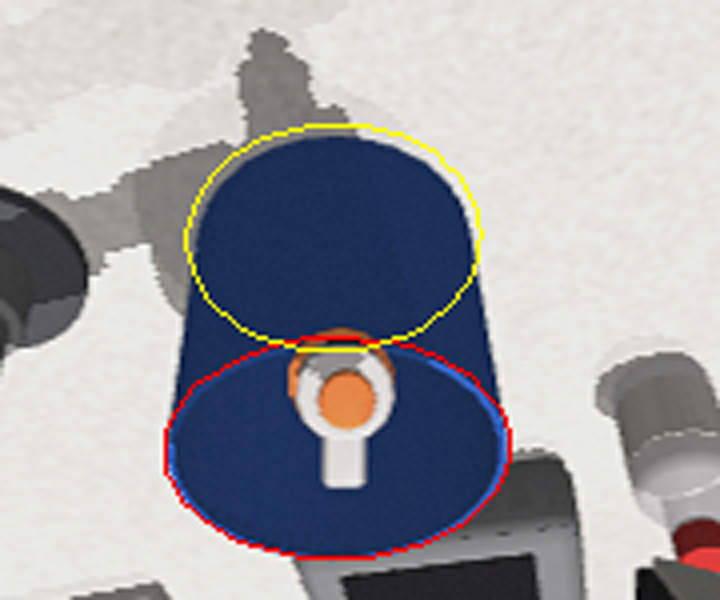

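View pics/w7b.png

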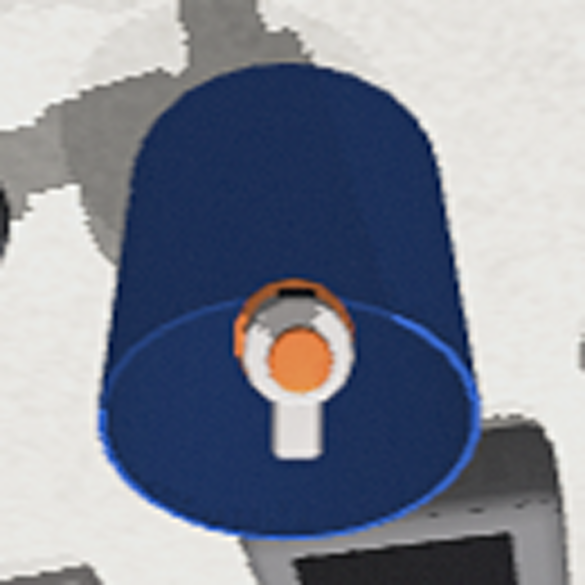

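Run:
```python
from h import *
import pickle
from scipy.optimize import least_squares
t,s=pickle.load(open("cams.pkl","rb")); w=pickle.load(open("w7.pkl","rb"))
tt=lambda x,y:(x/5+330,y/5+170)
st=lambda x,y:(x/4+170,y/4+180)
f=lambda x,y:(x/4.5+260,y/4.5+110)
obs=[(w,f(300,359),.245),(w,f(299,350),.225),(w,f(295,338),.18),
     (t,tt(240,323),.245),(t,tt(259,268),.178),(t,tt(262,128),.005),
     (s,st(335,187),.245),(s,st(366,257),.178),(s,st(430,384),.03)]
def X(p,l):
    a=np.array([np.sin(p[3])*np.cos(p[4]),np.sin(p[3])*np.sin(p[4]),np.cos(p[3])])
    return np.array(p[:3])+(l-.207)*a, a
def res(p):
    r=np.concatenate([proj(c,X(p,l)[0])-q for c,q,l in obs]); 
    return r
p=least_squares(res,[.515,-.208,.156,.716,2.84],loss="soft_l1",x_scale=[.01,.01,.01,.1,.1])
print(p.x,np.degrees(p.x[3:])); print(res(p.x).reshape(-1,2).round(1))
for l in (0,.16,.175,.207,.245): print(l,X(p.x,l)[0].round(4))
pickle.dump(p.x,open("pip.pkl","wb"))
```

```text
[ 0.51329232 -0.20710923  0.15796603  0.7302648   2.80498984] [ 41.84109113 160.7140795 ]
[[ 0.2  0. ]
 [-0.3  0.3]
 [-0.8 -0.3]
 [-0.6  0.1]
 [-2.9 -0.6]
 [-0.1  0.7]
 [-1.  -1.3]
 [ 0.2 -0.2]
 [ 3.5  7.9]]
0 [ 0.6436 -0.2527  0.0038]
0.16 [ 0.5429 -0.2175  0.123 ]
0.175 [ 0.5334 -0.2142  0.1341]
0.207 [ 0.5133 -0.2071  0.158 ]
0.245 [ 0.4894 -0.1987  0.1863]
```

The fit is consistent: 41.8° lean, tip height 4 mm and collar height 134 mm. Next is the pre-grasp.

Run:
```python
from h import *
import pickle
p=pickle.load(open("pip.pkl","rb"))
a=np.array([np.sin(p[3])*np.cos(p[4]),np.sin(p[3])*np.sin(p[4]),np.cos(p[3])])
yaw=p[4]-np.pi/2; print(yaw,p[3],a)
r=tilt(yaw,p[3]); print(r.as_matrix()[:,2],-a)
plan(p[:3]+a*(.266-.207),r,step=40,open_=64)
```

```text
1.2341935147498666 0.7302648028239808 [-0.62963257  0.22032051  0.74499779]
[ 0.62963257 -0.22032051 -0.74499779] [ 0.62963257 -0.22032051 -0.74499779]
dist [ 58.2 -11.2 -90.5] rotvec [-0.12  -0.013  0.013] rows 3
[64, 2.4, -1.2, 35.9, -0.04, -0.004, 0.004]
[64, 2.6, -2.7, 35.9, -0.04, -0.004, 0.004]
[64, 2.7, -4.1, 35.7, -0.04, -0.004, 0.004]
```

>>> {"name": "move_arm", "arguments": {"increments": [[64,2.4,-1.2,20,-0.04,-0.004,0.004],[64,2.6,-2.7,20,-0.04,-0.004,0.004],[64,2.7,-4.1,20,-0.04,-0.004,0.004]]}}

```text
time: 11.92
tool_pos: [0.4503, -0.1856, 0.2391]
tool_rot: [2.408, -0.001, 1.232]
contact_force: [0.9, -0.2, 0.2]
opening: 0.0669
```

Run:
```python
from h import *
from cell import robot
import pickle
p=pickle.load(open("pip.pkl","rb"))
a=np.array([np.sin(p[3])*np.cos(p[4]),np.sin(p[3])*np.sin(p[4]),np.cos(p[3])])
o=robot.observe();print(o["qpos"])
plan(p[:3]+a*(.191-.207),tilt(p[4]-np.pi/2,p[3]),step=25,open_=64)
w=cam("wrist"); im=w["img"][:,:,::-1].copy()
for l in (.18,.225,.245):
    q=proj(w,p[:3]+a*(l-.207)); print(l,q); cv2.circle(im,tuple(int(v) for v in q),1,(0,255,0),-1)
cv2.imwrite("pics/w8.png",cv2.resize(im[100:280,200:440],None,fx=3,fy=3))
```

```text
[-0.73701597 -0.10918812  2.21481772  0.67533127  0.42930461 -2.50291739]
dist [ 73.1 -25.  -93.1] rotvec [ 0.003  0.001 -0.002] rows 5
[64, 0.1, -1.0, 24.2, 0.001, 0.0, -0.0]
[64, 0.1, -1.0, 24.2, 0.001, 0.0, -0.0]
[64, 0.1, -0.9, 24.2, 0.001, 0.0, -0.0]
[64, 0.1, -0.9, 24.2, 0.001, 0.0, -0.0]
[64, 0.1, -0.9, 24.2, 0.001, 0.0, -0.0]
0.18 [318.64500918 186.22878617]
0.225 [318.75188484 196.00639796]
0.245 [318.81106195 201.42026638]
```

View pics/w8.png

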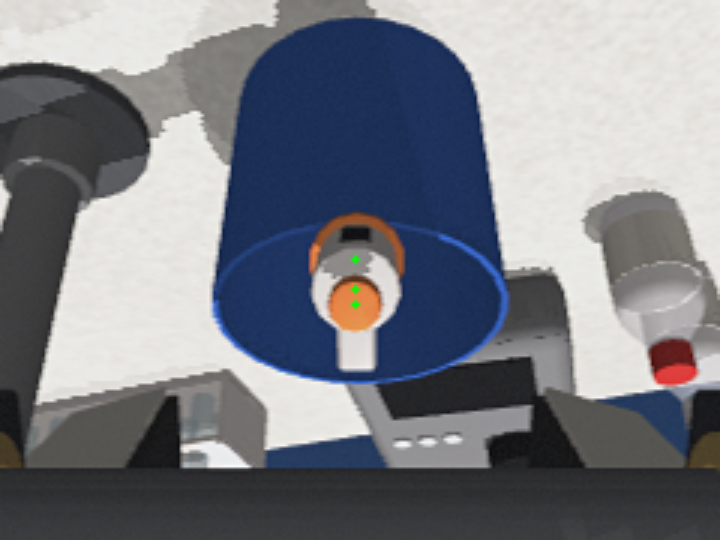

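```bash
cat > kin.py <<'E'
from h import *
from scipy.optimize import least_squares
D=[([1.03099766,.342733527,1.52500591,0,1.27536181,-.146044],[.20120492,.48445281,.20294324],[-3.14138780,.00149,1.17704635]),
([-0.73701597,-0.10918812,2.21481772,0.67533127,0.42930461,-2.50291739],[0.4503,-0.1856,0.2391],[2.408,-.001,1.232]),
([-0.77408102,-0.2052693,2.04155119,0.37742833,0.77459817,-2.2326841],[0.42094444,-0.18169268,0.29596054],[2.5234264,.0007235,1.258647]),
([-0.11550241,0.05818295,1.44137714,-0.00394884,1.66337976,-1.49977921],[.4101,.028,.3678],[-3.121,.005,1.384]),
([0.17837022,0.59124611,0.87732914,0.00243436,1.68799049,-1.76548338],[.6352,.193,.2945],[-3.127,-.005,1.944]),
([0.18103395,0.58890028,0.88134338,0.00384606,1.67852215,-0.38914397],[.6363,.1955,.2945],[-3.135,.005,.571])]
def fk(q,k):
    r0,d,h,a2,a3,e,L=k
    R1=R.from_euler("z",q[0]);R2=R1*R.from_euler("y",q[1]);R3=R2*R.from_euler("y",q[2])
    R5=R3*R.from_euler("z",q[3])*R.from_euler("y",q[4]); R6=R5*R.from_euler("z",q[5])
    p=R1.apply([r0,d,h])+R2.apply([0,0,a2])+R3.apply([e,0,a3])+R5.apply([0,0,L])
    return p,R6
def fit():
    f=lambda k:np.concatenate([fk(q,k)[0]-p for q,p,_ in D])
    s=least_squares(f,[0,.077,.3,.45,.4,0,.25]); return s
K=fit().x
LO=np.array([-2.53,-.77,.04,-1,.28,-3.11]);HI=np.array([2.53,2.02,2.7,4.14,2.66,3.11])
def ik(p,r,q0):
    def g(q):
        a,b=fk(q,K); return np.r_[(a-p)*10,(b.inv()*r).as_rotvec()]
    s=least_squares(g,np.clip(q0,LO+1e-3,HI-1e-3),bounds=(LO,HI)); return s.x,np.linalg.norm(s.fun)
E
python3 - <<'E'
from kin import *
import pickle
s=fit();print(s.x.round(4),np.abs(s.fun).max())
for q,p,r in D: print((fk(q,K)[1].inv()*R.from_euler("xyz",r)).as_rotvec().round(3))
p=pickle.load(open("pip.pkl","rb"))
a=np.array([np.sin(p[3])*np.cos(p[4]),np.sin(p[3])*np.sin(p[4]),np.cos(p[3])])
q=np.array(D[1][0])
for t in (.73,.6,.5):
  for l in (.266,.23,.191):
    G=p[:3]+a*(l+.0188-.207); rr=tilt(p[4]-np.pi/2,t); tcp=G+rr.as_matrix()[:,2]*.0188
    x,e=ik(tcp,rr,q); print(t,l,x.round(2),round(e,4))
t=.73; rr=tilt(p[4]-np.pi/2,t)
print("pull")
for d in np.arange(0,.2,.04):
    x,e=ik(p[:3]+a*(.191-.207+d),rr,q); print(d,x.round(2),round(e,4))
E
```

```text
[0.     0.0764 0.2229 0.5062 0.3796 0.0465 0.3412] 3.8727272773098065e-05
[-0.    -0.     3.142]
[ 0.     0.    -3.141]
[ 0.     0.    -3.142]
[ 1.000e-03  1.000e-03 -3.142e+00]
[-0.000e+00 -1.000e-03 -3.142e+00]
[-0.000e+00  1.000e-03  3.141e+00]
0.73 0.266 [-0.7   0.02  2.23  0.88  0.31  0.44] 0.0
0.73 0.23 [-0.69  0.12  2.21  1.12  0.28  0.2 ] 0.0217
0.73 0.191 [-0.69  0.23  2.2   1.51  0.28 -0.21] 0.0466
0.6 0.266 [-0.66  0.04  2.11  0.42  0.45  0.92] 0.0
0.6 0.23 [-0.64  0.13  2.1   0.48  0.37  0.87] 0.0
0.6 0.191 [-0.61  0.22  2.09  0.57  0.29  0.79] 0.0
0.5 0.266 [-0.63  0.06  2.03  0.26  0.58  1.09] 0.0
0.5 0.23 [-0.61  0.15  2.02  0.27  0.51  1.09] 0.0
0.5 0.191 [-0.6   0.24  2.    0.3   0.43  1.07] 0.0
pull
0.0 [-0.69  0.23  2.2   1.51  0.28 -0.21] 0.0466
0.04 [-0.69  0.12  2.21  1.11  0.28  0.2 ] 0.0208
0.08 [-0.7   0.    2.23  0.85  0.32  0.47] 0.0
0.12 [-0.74 -0.11  2.22  0.69  0.43  0.62] 0.0
0.16 [-0.79 -0.22  2.21  0.59  0.55  0.71] 0.0
```

The kinematic fit is exact to 0.04 mm. A tilt of 0.73 would break joint 5's limit near the grasp, so I'll grasp at tilt 0.58.

Run:
```python
from kin import *
from cell import robot
import pickle
p=pickle.load(open("pip.pkl","rb"))
a=np.array([np.sin(p[3])*np.cos(p[4]),np.sin(p[3])*np.sin(p[4]),np.cos(p[3])])
rr=tilt(p[4]-np.pi/2,.58); z=rr.as_matrix()[:,2]
q=robot.observe()["qpos"].copy(); q[5]+=np.pi
for l in (.276,.25,.216):
    tcp=p[:3]+a*(l-.207)+z*.0188; x,e=ik(tcp,rr,q); x[5]=(x[5]-np.pi); print(l,tcp.round(4),x.round(2),round(e,4))
plan(p[:3]+a*(.276-.207)+z*.0188,rr,n=3,open_=64)
d=-a*60*1; print("then per row (60mm in 4):",rr.inv().apply(-a*15).round(1))
```

```text
0.276 [ 0.4796 -0.1953  0.1936] [-0.65  0.06  2.09  0.39  0.46 -2.19] 0.0
0.25 [ 0.4959 -0.201   0.1743] [-0.63  0.13  2.09  0.42  0.4  -2.21] 0.0
0.216 [ 0.5174 -0.2085  0.1489] [-0.61  0.21  2.07  0.48  0.33 -2.26] 0.0
dist [ 30.5 -11.1 -41.9] rotvec [ 0.149 -0.001 -0.003] rows 3
[64, -0.2, -1.2, 17.6, 0.05, -0.0, -0.001]
[64, -0.2, -0.4, 17.6, 0.05, -0.0, -0.001]
[64, -0.1, 0.5, 17.6, 0.05, -0.0, -0.001]
then per row (60mm in 4): [-0.   2.2 14.8]
```

>>> {"name": "move_arm", "arguments": {"increments": [[64,-0.2,-1.2,17.6,0.05,0,0],[64,-0.2,-0.4,17.6,0.05,0,0],[64,-0.1,0.5,17.6,0.05,0,0]]}}

```text
time: 12.35
tool_pos: [0.4805, -0.192, 0.192]
tool_rot: [2.572, -0.005, 1.236]
contact_force: [-0.7, -0.9, -0.5]
opening: 0.064
```

Run:
```python
from kin import *
from cell import robot
import pickle
p=pickle.load(open("pip.pkl","rb"))
a=np.array([np.sin(p[3])*np.cos(p[4]),np.sin(p[3])*np.sin(p[4]),np.cos(p[3])])
rr=tilt(p[4]-np.pi/2,.58); z=rr.as_matrix()[:,2]
plan(p[:3]+a*(.216-.207)+z*.0188,rr,n=4,open_=64)
o=robot.observe(); print(o["qpos"].round(3))
w=cam("wrist"); im=w["img"][:,:,::-1].copy()
for l in (.18,.225,.245):
    q=proj(w,p[:3]+a*(l-.207)); cv2.circle(im,tuple(int(v) for v in q),1,(0,255,0),-1)
cv2.imwrite("pics/w9.png",cv2.resize(im[100:320,180:460],None,fx=2.5,fy=2.5))
```

```text
dist [ 36.9 -16.5 -43. ] rotvec [-0.01  -0.005 -0.001] rows 4
[64, -0.9, 2.7, 14.5, -0.003, -0.001, -0.0]
[64, -0.9, 2.6, 14.5, -0.003, -0.001, -0.0]
[64, -0.9, 2.6, 14.5, -0.003, -0.001, -0.0]
[64, -0.9, 2.6, 14.5, -0.003, -0.001, -0.0]
[-0.64   0.068  2.089  0.378  0.466 -2.169]
```

View pics/w9.png

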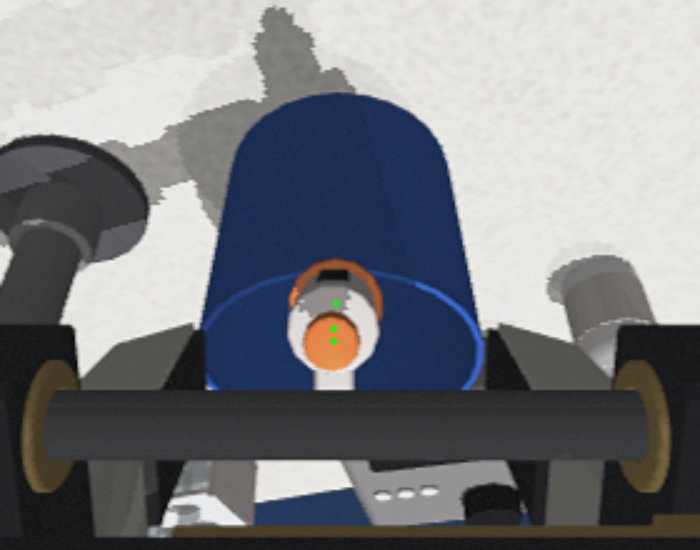

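The pipette is between the jaws, with the button at crop (330,340), matching the prediction. Next I'll advance and close.

>>> {"name": "move_arm", "arguments": {"increments": [[64,-0.9,2.7,14.5,-0.003,-0.001,0],[64,-0.9,2.6,14.5,-0.003,-0.001,0],[64,-0.9,2.6,14.5,-0.003,-0.001,0],[64,-0.9,2.6,14.5,-0.003,-0.001,0],[64,0,0,0,0,0,0]]}}

```text
time: 13.02
tool_pos: [0.5216, -0.2079, 0.1464]
tool_rot: [2.563, -0.002, 1.237]
contact_force: [-0.2, -0.4, -0.1]
opening: 0.0638
```

Run:
```python
from kin import *
from cell import robot
import pickle
p=pickle.load(open("pip.pkl","rb"))
a=np.array([np.sin(p[3])*np.cos(p[4]),np.sin(p[3])*np.sin(p[4]),np.cos(p[3])])
rr=tilt(p[4]-np.pi/2,.58); z=rr.as_matrix()[:,2]
plan(p[:3]+a*(.216-.207)+z*.0188,rr,n=1,open_=64)
o=robot.observe(); print(o["qpos"].round(3),o["contact_force"])
w=cam("wrist"); im=w["img"][:,:,::-1].copy()
cv2.imwrite("pics/w10.png",cv2.resize(im[100:350,180:460],None,fx=2.5,fy=2.5))
t=cam("scene");cv2.imwrite("pics/s10.png",cv2.resize(t["img"][180:330,170:320,::-1],None,fx=4,fy=4))
```

```text
dist [-4.3 -0.7  2.6] rotvec [-0.001 -0.003  0.001] rows 1
[64, -2.0, -1.8, -4.3, -0.001, -0.003, 0.001]
[-0.609  0.223  2.065  0.486  0.328 -2.265] [-0.22115983 -0.41437328 -0.13189435]
```

View pics/w10.png

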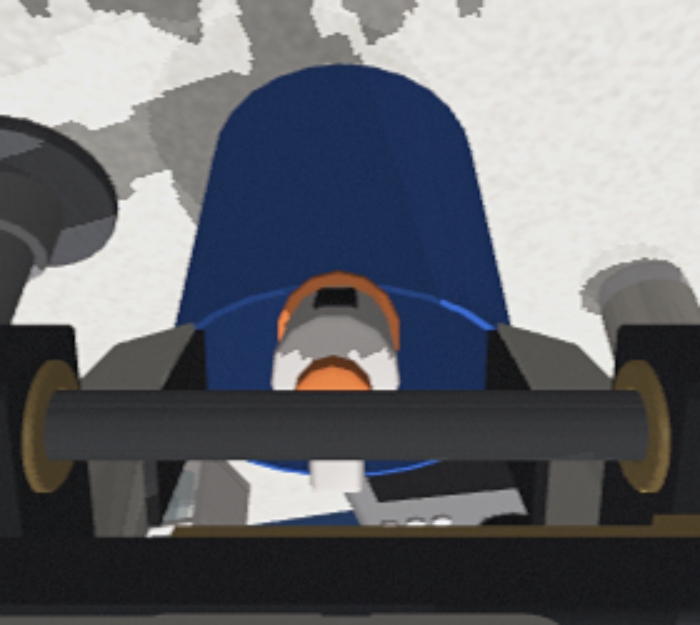

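View pics/s10.png

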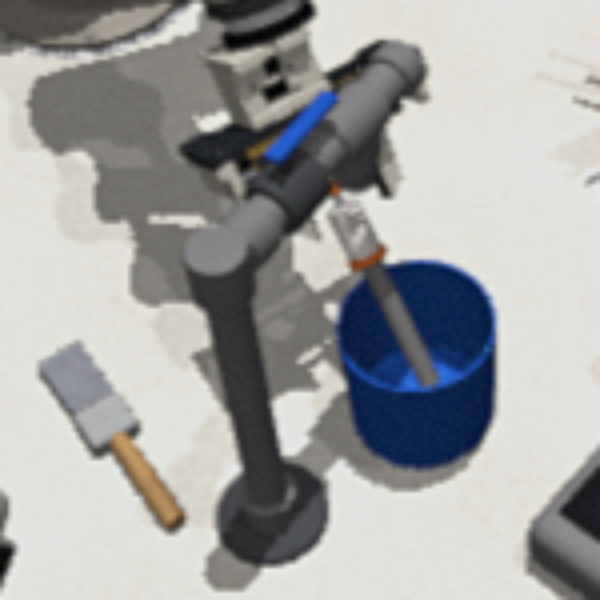

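The tool overshot by about 5 mm. I'll correct that and close.

>>> {"name": "move_arm", "arguments": {"increments": [[64,-2,-1.8,-4.3,0,0,0],[45,0,0,0,0,0,0],[30,0,0,0,0,0,0],[20,0,0,0,0,0,0],[20,0,0,0,0,0,0],[20,0,0,0,0,0,0],[20,0,0,0,0,0,0],[20,0,0,0,0,0,0]], "newtons": 35}}

```text
time: 14.12
tool_pos: [0.5167, -0.2088, 0.1517]
tool_rot: [2.559, -0.001, 1.237]
contact_force: [0.2, 0.1, 0.5]
opening: 0.026
```

Run:
```python
from kin import *
from cell import robot
import pickle
p=pickle.load(open("pip.pkl","rb"))
a=np.array([np.sin(p[3])*np.cos(p[4]),np.sin(p[3])*np.sin(p[4]),np.cos(p[3])])
o=robot.observe(); print(o["qpos"].round(3),o["contact_force"],o["opening"],o["tool_rot"])
r=R.from_euler("xyz",o["tool_rot"]); z=r.as_matrix()[:,2]
g=o["tool_pos"]-.0188*z; d=g-p[:3]; print("l",.207+d@a,"off axis",(d-(d@a)*a).round(4), "in tool",r.inv().apply(d-(d@a)*a).round(4))
print("a in tool",r.inv().apply(a).round(3))
w=cam("wrist"); im=w["img"][:,:,::-1].copy()
cv2.imwrite("pics/w11.png",cv2.resize(im[100:350,180:460],None,fx=2.5,fy=2.5))
```

```text
[-0.618  0.206  2.071  0.488  0.338 -2.273] [0.17256705 0.06114477 0.46873331] 0.02603319398030212 [ 2.55906360e+00 -1.28879642e-03  1.23650423e+00]
l 0.2184043509269117 off axis [ 0.0008 -0.0008  0.0009] in tool [-0.0005  0.0014 -0.0002]
a in tool [ 0.003 -0.147 -0.989]
```

View pics/w11.png

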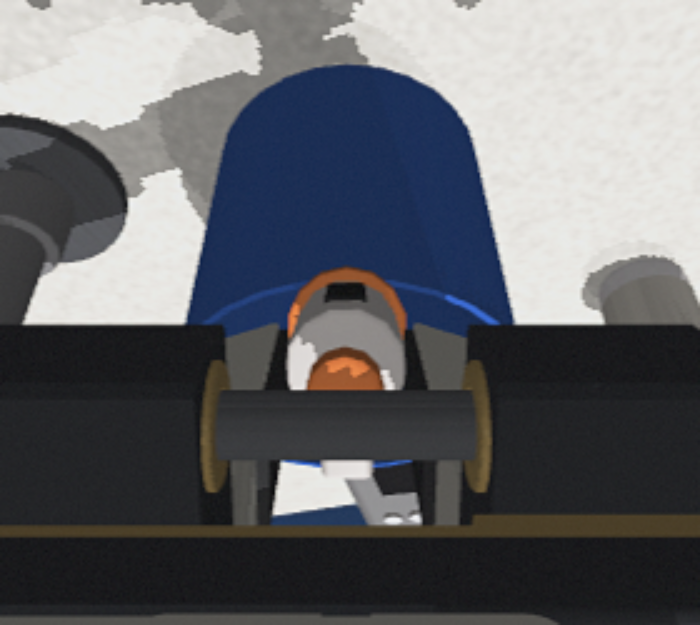

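Gripped at 26 mm opening. Now I'll pull it out along its own axis.

>>> {"name": "move_arm", "arguments": {"increments": [[20,0,-1.5,-10,0,0,0],[20,0,-1.8,-15,0,0,0],[20,0,-2.5,-19,0,0,0],[20,0,-2.5,-19,0,0,0],[20,0,-2,-19,0,0,0]]}}

```text
time: 14.8
tool_pos: [0.4622, -0.1896, 0.2173]
tool_rot: [2.561, -0.001, 1.236]
contact_force: [0.1, 0.3, -0.9]
opening: 0.0264
```

Run:
```python
from kin import *
from cell import robot
o=robot.observe(); print(o["qpos"].round(3),o["contact_force"],o["opening"],o["tool_rot"])
t=cam("scene");cv2.imwrite("pics/s12.png",cv2.resize(t["img"][180:330,170:320,::-1],None,fx=4,fy=4))
```

```text
[-0.67  -0.009  2.092  0.364  0.534 -2.171] [ 0.13700054  0.31230523 -0.85409979] 0.026408727861792124 [ 2.56137227e+00 -1.18076060e-03  1.23645727e+00]
```

View pics/s12.png

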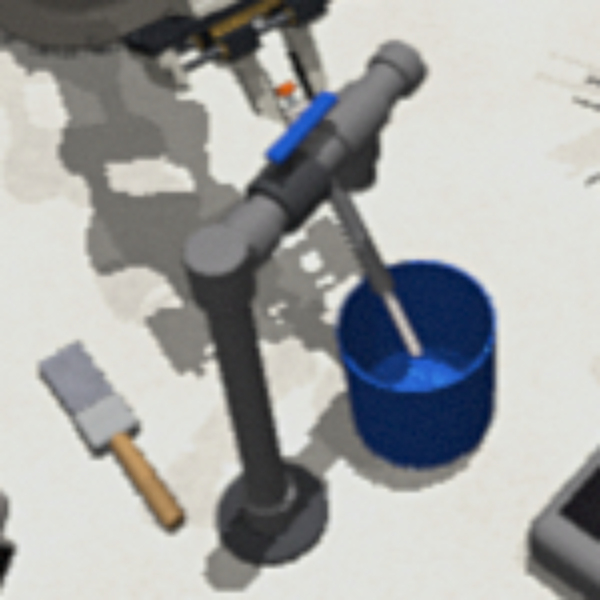

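The pipette is sliding out cleanly and the tub hasn't moved. I'll keep pulling.

>>> {"name": "move_arm", "arguments": {"increments": [[20,0,-2.5,-20,0,0,0],[20,0,-2.5,-20,0,0,0],[20,0,-2.5,-20,0,0,0],[20,0,-2.5,-20,0,0,0],[20,0,-2,-15,0,0,0]]}}

```text
time: 15.48
tool_pos: [0.3986, -0.167, 0.2943]
tool_rot: [2.56, 0.001, 1.236]
contact_force: [0.1, -1.1, -1.2]
opening: 0.026
```

Run:
```python
from kin import *
from cell import robot
o=robot.observe(); print(o["qpos"].round(3),o["contact_force"],o["opening"],o["tool_rot"])
t=cam("scene");cv2.imwrite("pics/s13.png",cv2.resize(t["img"][150:330,140:340,::-1],None,fx=4,fy=3.3))
r=R.from_euler("xyz",o["tool_rot"]); p=o["tool_pos"]; a=r.apply([.003,-.147,-.989]); print("tip est",p-r.apply([0,0,.0188])-a*.218)
```

```text
[-0.759 -0.25   2.056  0.313  0.82  -2.15 ] [ 0.06268753 -1.09031148 -1.15000085] 0.026036304630747756 [2.56006767e+00 1.22408773e-03 1.23593397e+00]
tip est [ 0.52566639 -0.21214709  0.14749685]
```

View pics/s13.png

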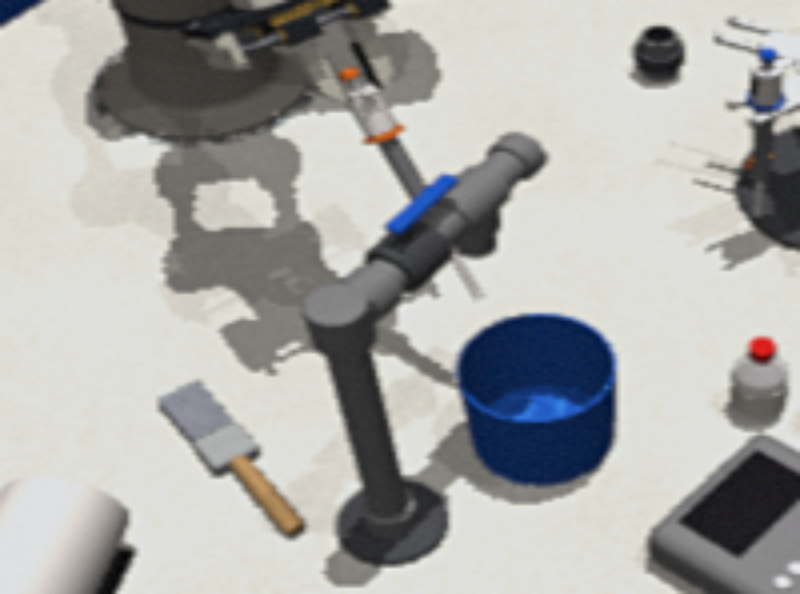

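The pipette is out, with the tip at about (0.526,−0.212,0.147). Next I'll plan the upright carry and check where the fork is.

```bash
cat >> kin.py <<'E'
AT=np.array([.003,-.147,-.989]); AT/=np.linalg.norm(AT)
def tcp_for(collar,rot,l=.218):
    # TCP so that the collar underside point is at 'collar' with tool rotation rot
    a=rot.apply(AT); return np.array(collar)+a*(l-.175)+rot.apply([0,0,.0188])
E
python3 - <<'E'
from kin import *
from cell import robot
import pickle
t,s=pickle.load(open("cams.pkl","rb"))
A=np.array([.6387,.1927])
m=onz(t,(200+330.5/5,140+456/5),.21); d=m[:2]-A; print("fork mid top",m,np.degrees(np.arctan2(d[1],d[0]))%360,np.linalg.norm(d))
f=np.radians(187.6); F=A+.105*np.array([np.cos(f),np.sin(f)]); print("seat",F)
yaw=f-np.pi+np.pi/2
rr=tilt(yaw,-.148); print("a up",rr.apply(AT))
q=robot.observe()["qpos"].copy();q[5]+=np.pi
for c in ([.40,-.02,.30],[*(A+.22*np.array([np.cos(f),np.sin(f)])),.225],[*F,.225],[*F,.205]):
    x,e=ik(tcp_for(c,rr),rr,q); x[5]=(x[5]-np.pi); print(tcp_for(c,rr).round(4),x.round(2),round(e,4))
plan(tcp_for([.42,0,.28],rr),rr,step=40,ang=.12,open_=20)
E
```

```text
fork mid top [0.50827572 0.1720215  0.21      ] 189.00913916861623 0.13205337357583852
seat [0.53462237 0.17881308]
a up [4.45624784e-05 3.03292788e-03 9.99995400e-01]
[ 0.3973 -0.0202  0.3244] [-0.2   0.13  1.49 -0.05  1.67 -1.91] 0.0
[0.4179 0.1634 0.2494] [ 0.19  0.26  1.52  0.01  1.51 -1.51] 0.0
[0.5319 0.1786 0.2494] [ 0.18  0.48  1.2   0.01  1.62 -1.52] 0.0
[0.5319 0.1786 0.2294] [ 0.18  0.49  1.23  0.01  1.57 -1.52] 0.0
dist [ 18.9 166.8   8.7] rotvec [ 0.717  0.105 -0.466] rows 8
[20, 20.5, -3.2, -3.5, 0.09, 0.013, -0.058]
[20, 20.7, -2.3, -3.0, 0.09, 0.013, -0.058]
[20, 20.8, -1.4, -2.5, 0.09, 0.013, -0.058]
[20, 20.9, -0.4, -2.2, 0.09, 0.013, -0.058]
[20, 20.9, 0.7, -1.9, 0.09, 0.013, -0.058]
[20, 20.9, 1.7, -1.7, 0.09, 0.013, -0.058]
[20, 20.8, 2.8, -1.7, 0.09, 0.013, -0.058]
[20, 20.6, 3.8, -1.7, 0.09, 0.013, -0.058]
```

>>> {"name": "move_arm", "arguments": {"increments": [[20,20.5,-3.2,-5,0.09,0.013,-0.058],[20,20.7,-2.3,-5,0.09,0.013,-0.058],[20,20.8,-1.4,-4,0.09,0.013,-0.058],[20,20.9,-0.4,-3,0.09,0.013,-0.058],[20,20.9,0.7,-2,0.09,0.013,-0.058],[20,20.9,1.7,-1.7,0.09,0.013,-0.058],[20,20.8,2.8,-1.7,0.09,0.013,-0.058],[20,20.6,3.8,-1.7,0.09,0.013,-0.058]]}}

```text
time: 16.52
tool_pos: [0.4125, 0.0045, 0.3092]
tool_rot: [-2.97, 0.001, 1.707]
contact_force: [0.3, -0.6, -0.6]
opening: 0.0259
```

Run:
```python
from kin import *
from cell import robot
o=robot.observe(); print(o["qpos"].round(3),o["contact_force"],o["opening"],o["tool_rot"])
A=np.array([.6387,.1927]);f=np.radians(188.3)
rr=tilt(f-np.pi/2,-.148)
plan(tcp_for([*(A+.22*np.array([np.cos(f),np.sin(f)])),.225],rr),rr,step=40,ang=.12,open_=20)
w=cam("wrist","w14"); s=cam("scene","s14"); t=cam("top","t14")
cv2.imwrite("pics/s14b.png",cv2.resize(s["img"][100:280,220:420,::-1],None,fx=4,fy=3.3))
cv2.imwrite("pics/t14b.png",cv2.resize(t["img"][140:320,200:400,::-1],None,fx=4,fy=3.3))
```

```text
[-0.136  0.177  1.471 -0.047  1.658 -1.843] [ 0.28966103 -0.61456281 -0.63238373] 0.025948899643510825 [-2.97004661e+00  1.03076423e-03  1.70692410e+00]
dist [  5.7 156.2 -59.8] rotvec [-0.024 -0.    -0.009] rows 5
[20, 30.8, 7.3, 10.8, -0.005, -0.0, -0.002]
[20, 30.8, 7.3, 10.9, -0.005, -0.0, -0.002]
[20, 30.8, 7.3, 10.9, -0.005, -0.0, -0.002]
[20, 30.8, 7.3, 10.9, -0.005, -0.0, -0.002]
[20, 30.8, 7.3, 11.0, -0.005, -0.0, -0.002]
```

View pics/w14.png

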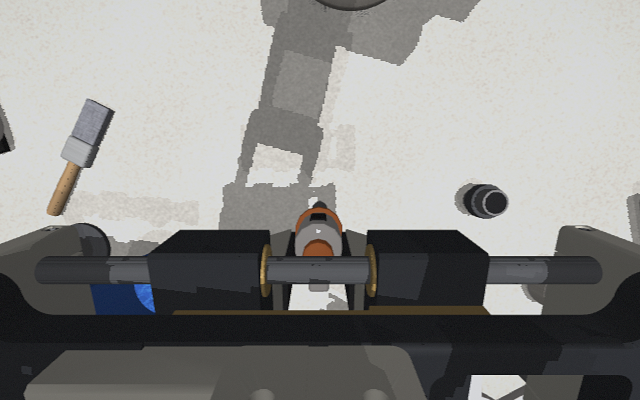

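View pics/s14b.png

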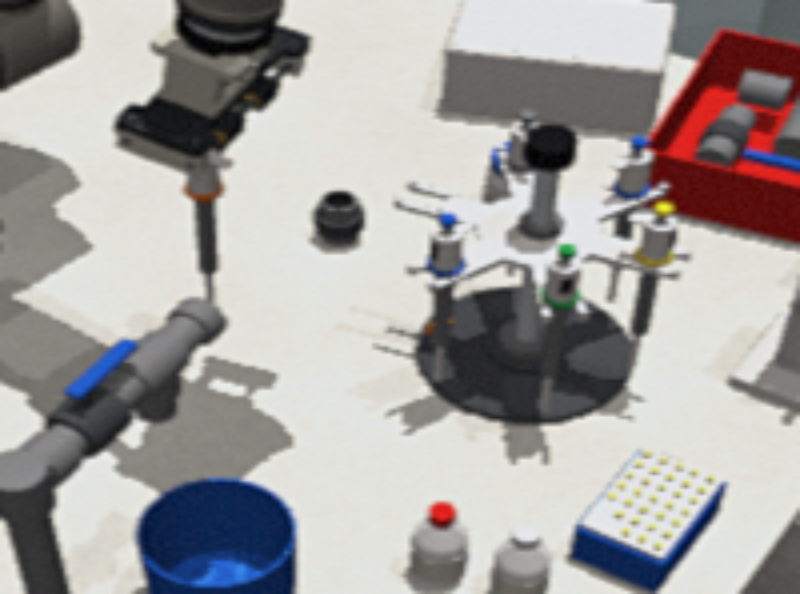

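The pipette hangs upright in the gripper, with its collar at scene crop (203,188). I'll check the predicted collar and tip against the pictures.

Run:
```python
from kin import *
from cell import robot
import pickle
t,s=pickle.load(open("cams.pkl","rb"))
o=robot.observe(); r=R.from_euler("xyz",o["tool_rot"]); a=r.apply(AT); g=o["tool_pos"]-r.apply([0,0,.0188])
print("a",a.round(3))
col=g-a*(.218-.178); tip=g-a*.218
ims=cv2.imread("pics/s14.png"); imt=cv2.imread("pics/t14.png"); imw=cv2.imread("pics/w14.png")
w=cam("wrist")
for nm,im,c,(x0,y0,k) in (("s",ims,s,(230,110,7)),("t",imt,t,(270,200,7)),("w",imw,w,(270,170,7))):
    big=cv2.resize(im[y0:y0+85,x0:x0+100],None,fx=k,fy=k,interpolation=cv2.INTER_CUBIC)
    for P in (g-a*(.218-.184),g-a*(.218-.175),tip,g+a*(.245-.218)):
        q=(proj(c,P)-[x0,y0]+.5)*k; cv2.circle(big,tuple(int(v) for v in q),3,(0,255,0),-1)
    cv2.imwrite(f"pics/chk_{nm}.png",big)
```

```text
a [0.022 0.007 1.   ]
```

View pics/chk_s.png

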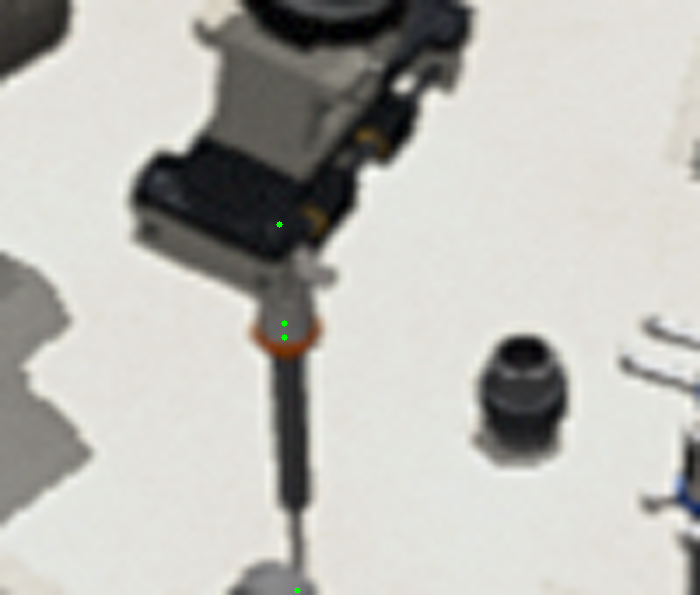

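View pics/chk_w.png

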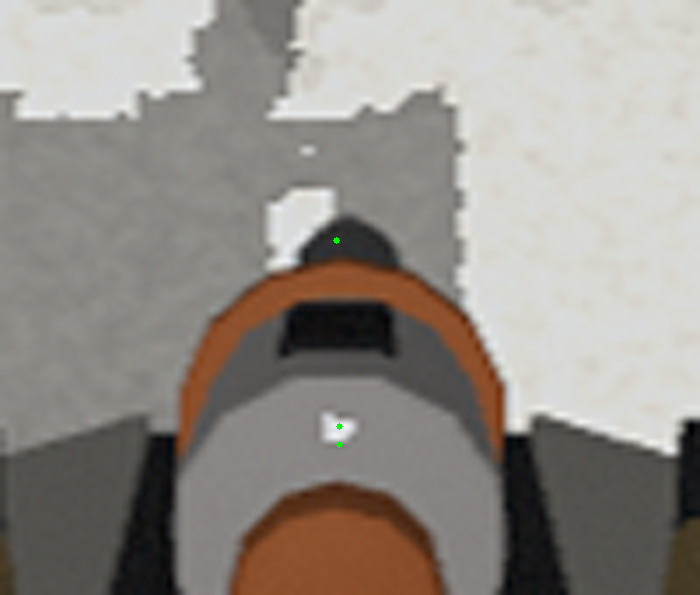

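Run:
```python
from kin import *
import pickle
t,s=pickle.load(open("cams.pkl","rb"))
T=lambda x,y:((x+.5)/5-.5+200,(y+.5)/5-.5+140)
S=lambda x,y:((x+.5)/5-.5+290,(y+.5)/5-.5+120)
pts=[(60,(135,193)),(120,None),(0,None)]
# ccw from empty: blue1, green, yellow, blue4, grey (now)
B={ "b1":(442,306),"g":(416,148),"y":(263,90),"b4":(135,193),"gr":(160,353)}
k={"b1":60,"g":120,"y":180,"b4":240,"gr":300}
for z in (.270,.275):
    P={n:onz(t,T(*v),z)[:2] for n,v in B.items()}
    c=lambda p:sum(np.linalg.norm(0) for _ in [0])
    f=lambda p:np.concatenate([P[n]-(p[:2]+.105*np.array([np.cos(p[2]+np.radians(k[n])),np.sin(p[2]+np.radians(k[n]))])) for n in P])
    r=least_squares(f,[.64,.19,3.3]); print(z,r.x[:2],np.degrees(r.x[2]),np.abs(r.fun).max())
m1=onz(t,T(308,457),.21);m2=onz(t,T(353,455),.21);print(m1,m2)
# scene s5 buttons
Bs={"b1":(209,233),"g":(359,279),"y":(480,215),"b4":(448,117)}
for n in Bs: x,e=tri([(t,T(*B[n])),(s,S(*Bs[n]))]); d=x[:2]-[.6387,.1927];print(n,x.round(4),round(e,4),np.degrees(np.arctan2(d[1],d[0]))-k[n],np.linalg.norm(d))
```

```text
0.27 [0.63875998 0.19288228] 188.3256226497889 0.0009878239953203805
0.275 [0.63796874 0.19229625] 188.3256230675637 0.001145025151806478
[0.50929472 0.18810682 0.21      ] [0.50994683 0.15852891 0.21      ]
b1 [0.5998 0.0952 0.2697] 0.001 -171.7542763211588 0.10500867436649952
g [0.7031 0.1109 0.2694] 0.0002 -171.77892820116108 0.10416869644966624
y [0.7423 0.2082 0.2712] 0.0 -171.5195687690979 0.10479525473336426
b4 [0.6772 0.2903 0.2686] 0.0004 -171.51387710612124 0.10490230246529353
```

Top and scene agree: axis (0.6387,0.1927), fork at 188.3°. Moving to the stand-off in front of the fork.

>>> {"name": "move_arm", "arguments": {"increments": [[20,30.8,7.3,10.8,-0.005,0,-0.002],[20,30.8,7.3,10.9,-0.005,0,-0.002],[20,30.8,7.3,10.9,-0.005,0,-0.002],[20,30.8,7.3,10.9,-0.005,0,-0.002],[20,25,5,9,-0.005,0,-0.002],[20,0,0,0,0,0,0]]}}

```text
time: 17.48
tool_pos: [0.4171, 0.152, 0.2514]
tool_rot: [-3.012, 0.004, 1.702]
contact_force: [-0.7, -0.7, -0.3]
opening: 0.026
```

```bash
cat > st.py <<'E'
from kin import *
from cell import robot
A=np.array([.6387,.1927]);f=np.radians(188.3);rr=tilt(f-np.pi/2,-.148);F3=np.array([np.cos(f),np.sin(f)])
def status():
    o=robot.observe(); r=R.from_euler("xyz",o["tool_rot"]); a=r.apply(AT)
    col=o["tool_pos"]-r.apply([0,0,.0188])-a*(.218-.175)
    d=col[:2]-A; rad=d@F3; lat=d@np.array([-F3[1],F3[0]])
    print("collar",col.round(4),"radius %.4f lateral %.4f"%(rad,lat),"a",a.round(3),"F",o["contact_force"].round(2),"open",o["opening"])
def goal(rad,z,**k): plan(tcp_for([*(A+rad*F3),z],rr),rr,open_=20,**k)
E
python3 - <<'E'
from st import *
status(); goal(.1065,.222,step=20)
w=cam("wrist","w15");t=cam("top");s=cam("scene")
cv2.imwrite("pics/t15.png",cv2.resize(t["img"][140:260,200:320,::-1],None,fx=5,fy=5))
cv2.imwrite("pics/s15.png",cv2.resize(s["img"][120:240,290:420,::-1],None,fx=5,fy=5))
E
```

```text
collar [0.4203 0.1522 0.2271] radius 0.2219 lateral 0.0086 a [-0.019  0.005  1.   ] F [-0.73 -0.65 -0.3 ] open 0.025995570482656605
dist [113.5  25.1  -5. ] rotvec [ 0.019  0.002 -0.014] rows 6
[20, 1.7, 19.2, -1.7, 0.003, 0.0, -0.002]
[20, 1.6, 19.2, -1.7, 0.003, 0.0, -0.002]
[20, 1.6, 19.2, -1.8, 0.003, 0.0, -0.002]
[20, 1.5, 19.2, -1.8, 0.003, 0.0, -0.002]
[20, 1.5, 19.2, -1.9, 0.003, 0.0, -0.002]
[20, 1.4, 19.2, -2.0, 0.003, 0.0, -0.002]
```

View pics/s15.png

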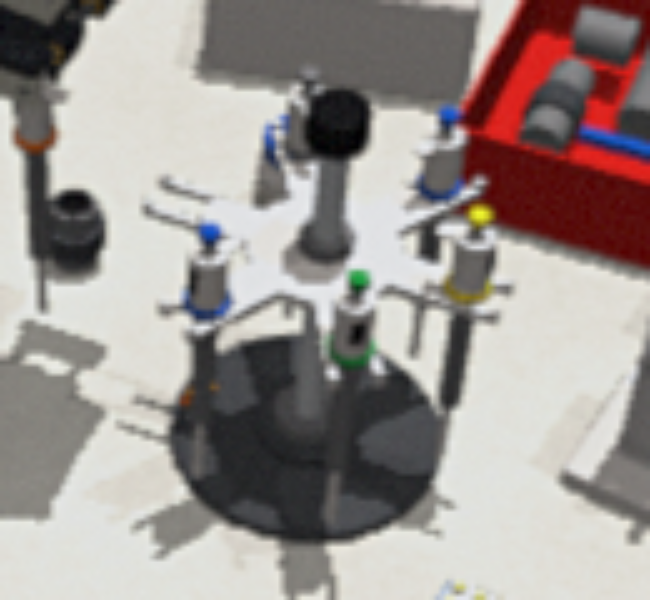

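View pics/t15.png

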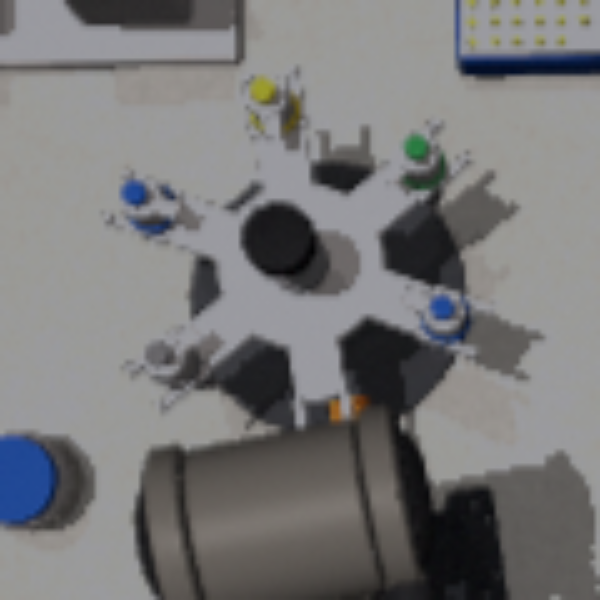

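View pics/w15.png

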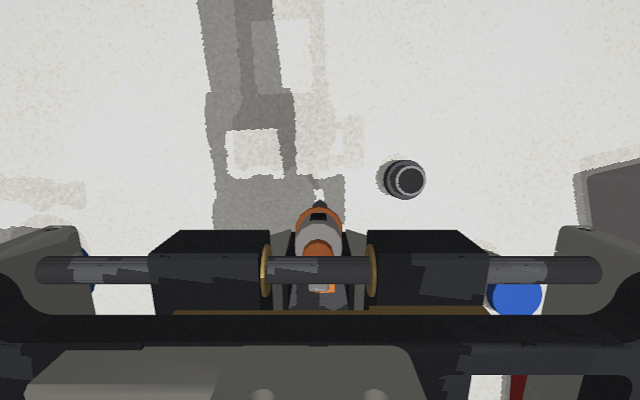

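Run:
```python
from st import *
goal(.165,.223,step=20)
```

```text
dist [54.7 17.8 -4.9] rotvec [ 0.02   0.002 -0.016] rows 3
[20, 3.5, 18.9, -0.8, 0.007, 0.001, -0.005]
[20, 3.4, 18.9, -0.9, 0.007, 0.001, -0.005]
[20, 3.3, 18.9, -1.1, 0.007, 0.001, -0.005]
```

>>> {"name": "move_arm", "arguments": {"increments": [[20,3.5,18.9,-0.8,0.007,0.001,-0.005],[20,3.4,18.9,-0.9,0.007,0.001,-0.005],[20,3.3,18,-1.1,0.007,0.001,-0.005],[20,0,0,0,0,0,0]]}}

```text
time: 18.12
tool_pos: [0.4745, 0.1636, 0.25]
tool_rot: [-2.997, 0.001, 1.708]
contact_force: [-0.1, -0.3, -1.2]
opening: 0.0262
```

Run:
```python
from st import *
status(); goal(.1065,.222,step=12)
s=cam("scene")
cv2.imwrite("pics/s16.png",cv2.resize(s["img"][120:200,290:390,::-1],None,fx=7,fy=7,interpolation=cv2.INTER_CUBIC))
```

```text
collar [0.4774 0.1638 0.2256] radius 0.1638 lateral 0.0053 a [-0.004  0.003  1.   ] F [-0.1 -0.3 -1.2] open 0.026156210759381054
dist [56.  13.5 -3.6] rotvec [ 0.004 -0.    -0.008] rows 5
[20, 1.1, 11.5, -0.9, 0.001, -0.0, -0.002]
[20, 1.1, 11.5, -0.9, 0.001, -0.0, -0.002]
[20, 1.1, 11.5, -1.0, 0.001, -0.0, -0.002]
[20, 1.1, 11.5, -1.0, 0.001, -0.0, -0.002]
[20, 1.1, 11.5, -1.0, 0.001, -0.0, -0.002]
```

View pics/s16.png

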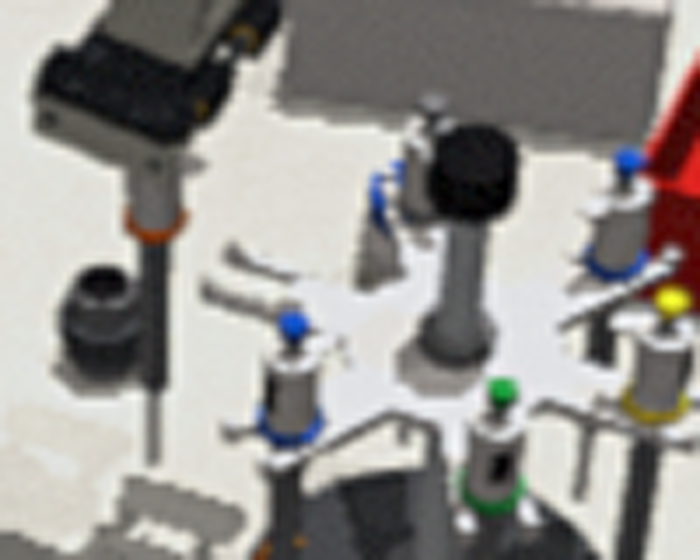

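>>> {"name": "move_arm", "arguments": {"increments": [[20,3.5,0,0,0,0,-0.004],[20,2.5,0,0.5,0,0,-0.004],[20,0,0,0,0,0,0]]}}

```text
time: 18.55
tool_pos: [0.4717, 0.1688, 0.2507]
tool_rot: [-2.998, -0.0, 1.715]
contact_force: [-0.3, 0.1, -0.8]
opening: 0.0261
```

Run:
```python
from st import *
status(); goal(.1065,.222,step=12)
```

```text
collar [0.4746 0.1691 0.2263] radius 0.1658 lateral -0.0003 a [-0.004  0.002  1.   ] F [-0.32  0.15 -0.78] open 0.026141411362983022
dist [58.9  8.3 -4.3] rotvec [ 0.004 -0.    -0.001] rows 5
[20, -0.1, 11.9, -0.9, 0.001, -0.0, -0.0]
[20, -0.1, 11.9, -0.9, 0.001, -0.0, -0.0]
[20, -0.1, 11.9, -0.9, 0.001, -0.0, -0.0]
[20, -0.1, 11.9, -0.9, 0.001, -0.0, -0.0]
[20, -0.1, 11.9, -0.9, 0.001, -0.0, -0.0]
```

>>> {"name": "move_arm", "arguments": {"increments": [[20,0,12,-1,0,0,0],[20,0,12,-1,0,0,0],[20,0,12,-1,0,0,0],[20,0,0,0,0,0,0]]}}

```text
time: 19.05
tool_pos: [0.5104, 0.1744, 0.2481]
tool_rot: [-2.999, -0.0, 1.715]
contact_force: [0.1, -0.1, -0.6]
opening: 0.0262
```

Run:
```python
from st import *
status(); goal(.1065,.222,step=12)
s=cam("scene")
cv2.imwrite("pics/s17.png",cv2.resize(s["img"][120:200,290:390,::-1],None,fx=7,fy=7,interpolation=cv2.INTER_CUBIC))
cam("wrist","w17")
```

```text
collar [0.5132 0.1747 0.2238] radius 0.1267 lateral -0.0003 a [-0.005  0.002  1.   ] F [ 0.1  -0.12 -0.55] open 0.026204234218512232
dist [20.2  2.6 -1.7] rotvec [ 0.005 -0.    -0.   ] rows 2
[20, -0.2, 10.2, -0.6, 0.003, -0.0, -0.0]
[20, -0.2, 10.2, -0.6, 0.003, -0.0, -0.0]
```

View pics/s17.png

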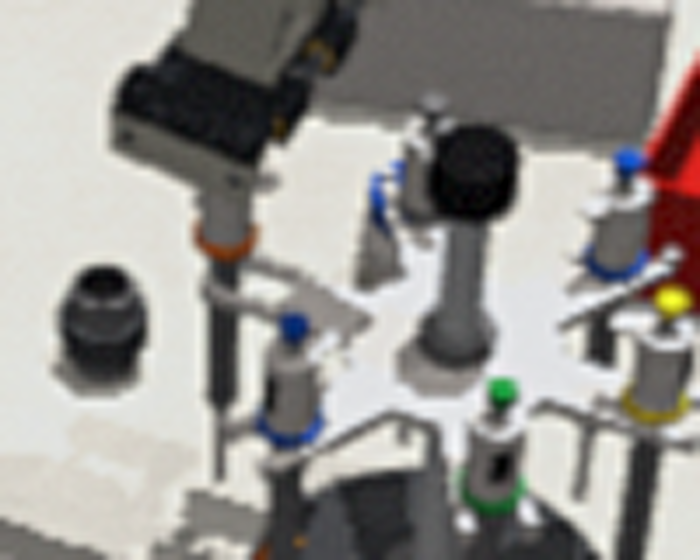

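View pics/w17.png

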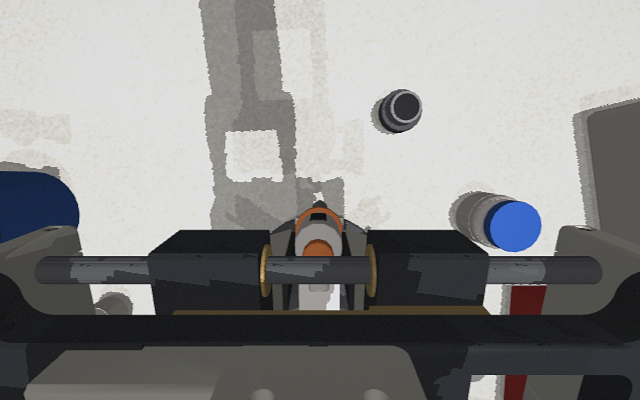

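The shaft is between the prongs, with the collar clearly above the lips. Going in further.

>>> {"name": "move_arm", "arguments": {"increments": [[20,0,10,0,0.003,0,0],[20,0,9,0,0.003,0,0],[20,0,0,0,0,0,0]]}}

```text
time: 19.52
tool_pos: [0.5292, 0.1773, 0.2456]
tool_rot: [-2.992, -0.0, 1.715]
contact_force: [-0.3, -0.5, -0.2]
opening: 0.026
```

Run:
```python
from st import *
status(); goal(.1065,.205,step=5)
s=cam("scene")
cv2.imwrite("pics/s18.png",cv2.resize(s["img"][120:200,290:390,::-1],None,fx=7,fy=7,interpolation=cv2.INTER_CUBIC))
```

```text
collar [0.5319 0.1775 0.2212] radius 0.1079 lateral -0.0004 a [0.002 0.003 1.   ] F [-0.35 -0.51 -0.22] open 0.026029237808057708
dist [  1.4  -0.2 -16.2] rotvec [-0.002 -0.    -0.   ] rows 4
[20, -0.1, 0.9, 4.0, -0.0, -0.0, -0.0]
[20, -0.1, 0.9, 4.0, -0.0, -0.0, -0.0]
[20, -0.1, 0.9, 4.0, -0.0, -0.0, -0.0]
[20, -0.1, 0.9, 4.0, -0.0, -0.0, -0.0]
```

View pics/s18.png

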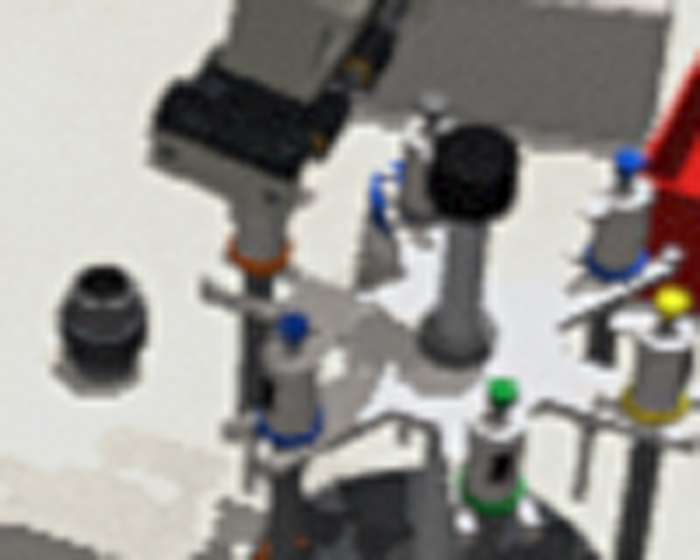

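Now I'll lower slowly, watching the force.

>>> {"name": "move_arm", "arguments": {"increments": [[20,0,0.6,3,0,0,0],[20,0,0.6,3,0,0,0],[20,0,0.5,3,0,0,0],[20,0,0,0,0,0,0]]}}

```text
time: 20.08
tool_pos: [0.5286, 0.1773, 0.236]
tool_rot: [-2.991, -0.0, 1.716]
contact_force: [0.4, 0.1, -0.3]
opening: 0.0261
```

Run:
```python
from st import *
status()
```

```text
collar [0.5313 0.1775 0.2116] radius 0.1084 lateral -0.0005 a [0.002 0.003 1.   ] F [ 0.43  0.1  -0.32] open 0.02606107598904196
```

>>> {"name": "move_arm", "arguments": {"increments": [[20,0,1.2,2,0,0,0],[20,0,0.5,2,0,0,0],[20,0,0,0,0,0,0]]}}

```text
time: 20.45
tool_pos: [0.5298, 0.1775, 0.2316]
tool_rot: [-2.992, -0.0, 1.716]
contact_force: [1.2, -0.8, -0.6]
opening: 0.0259
```

>>> {"name": "move_arm", "arguments": {"increments": [[20,0,0.3,1.5,0,0,0],[20,0,0,0,0,0,0]]}}

```text
time: 20.7
tool_pos: [0.5299, 0.1775, 0.23]
tool_rot: [-2.992, -0.0, 1.716]
contact_force: [-0.3, 0.1, -0.9]
opening: 0.026
```

Run:
```python
from st import *
status()
s=cam("scene")
cv2.imwrite("pics/s19.png",cv2.resize(s["img"][120:200,290:390,::-1],None,fx=7,fy=7,interpolation=cv2.INTER_CUBIC))
```

```text
collar [0.5326 0.1778 0.2056] radius 0.1072 lateral -0.0005 a [0.002 0.003 1.   ] F [-0.33  0.06 -0.92] open 0.026017381351826834
```

View pics/s19.png

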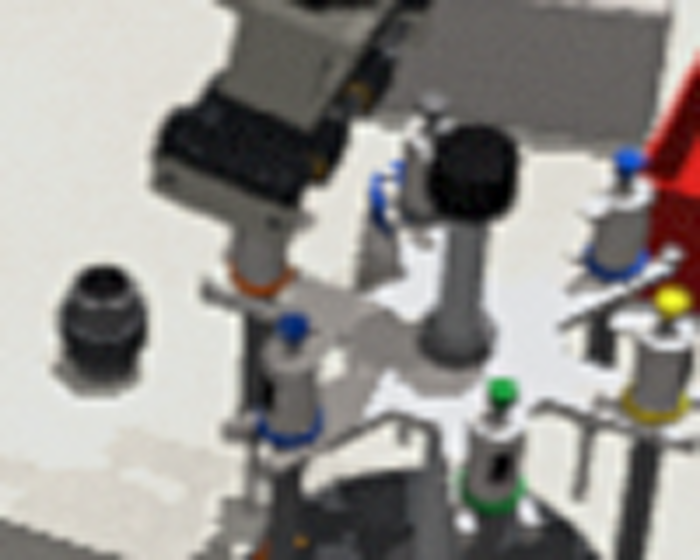

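No contact yet, and the collar is nearly down. Continuing in 1 mm steps.

>>> {"name": "move_arm", "arguments": {"increments": [[20,0,0,1,0,0,0],[20,0,0,0,0,0,0]]}}

```text
time: 21.0
tool_pos: [0.5298, 0.1775, 0.2292]
tool_rot: [-2.992, -0.0, 1.716]
contact_force: [-0.2, -0.2, -0.9]
opening: 0.0261
```

>>> {"name": "move_arm", "arguments": {"increments": [[20,0,0,1,0,0,0],[20,0,0,0,0,0,0]]}}

```text
time: 21.25
tool_pos: [0.5297, 0.1774, 0.2281]
tool_rot: [-2.992, -0.0, 1.716]
contact_force: [0.0, 0.3, -0.7]
opening: 0.0259
```

>>> {"name": "move_arm", "arguments": {"increments": [[20,0,0,1,0,0,0],[20,0,0,0,0,0,0]]}}

```text
time: 21.5
tool_pos: [0.5295, 0.1774, 0.2271]
tool_rot: [-2.992, -0.0, 1.716]
contact_force: [0.6, 0.4, -0.4]
opening: 0.0264
```

>>> {"name": "move_arm", "arguments": {"increments": [[20,0,0,1,0,0,0],[20,0,0,0,0,0,0]]}}

```text
time: 21.75
tool_pos: [0.5296, 0.1776, 0.227]
tool_rot: [-2.994, -0.0, 1.716]
contact_force: [0.1, 0.6, -0.3]
opening: 0.0258
```

>>> {"name": "move_arm", "arguments": {"increments": [[20,0,0,1,0,0,0],[20,0,0,0,0,0,0]]}}

```text
time: 22.0
tool_pos: [0.5298, 0.1777, 0.227]
tool_rot: [-2.996, -0.001, 1.716]
contact_force: [-0.7, -0.0, -0.2]
opening: 0.0259
```

Run:
```python
from st import *
status()
s=cam("scene")
cv2.imwrite("pics/s20.png",cv2.resize(s["img"][135:190,305:355,::-1],None,fx=11,fy=11,interpolation=cv2.INTER_CUBIC))
```

```text
collar [0.5325 0.1779 0.2026] radius 0.1072 lateral -0.0007 a [-0.002  0.002  1.   ] F [-0.73 -0.   -0.23] open 0.02588219238253052
```

View pics/s20.png

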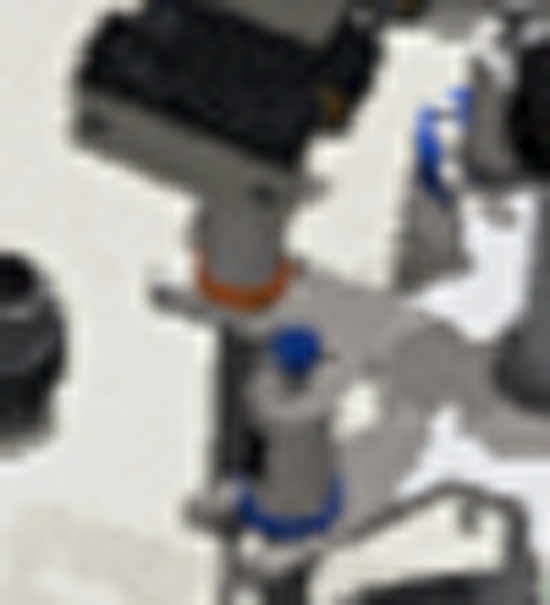

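The height has stopped changing at z=0.2270, which means the collar is down. I'll press slightly to confirm the contact.

>>> {"name": "move_arm", "arguments": {"increments": [[20,0,0,1.5,0,0,0]]}}

```text
time: 22.18
tool_pos: [0.5299, 0.1778, 0.2266]
tool_rot: [-2.997, -0.001, 1.716]
contact_force: [-0.6, 0.6, 14.2]
opening: 0.0262
```

>>> {"name": "move_arm", "arguments": {"increments": [[20,0,0,2,0,0,0],[20,0,0,2,0,0,0]]}}

```text
time: 22.42
tool_pos: [0.5304, 0.1779, 0.2266]
tool_rot: [-3.004, -0.001, 1.716]
contact_force: [-1.0, -0.4, 12.9]
opening: 0.0263
```

Run:
```python
from st import *
status(); print(robot.observe()["torque"])
```

```text
collar [0.5334 0.1782 0.2023] radius 0.1063 lateral -0.0009 a [-0.01   0.001  1.   ] F [-1.04 -0.44 12.87] open 0.026292233269840197
[-0.11351417  0.61076593 -0.04134022]
```

It is carried with 14 N upward. Relaxing, then opening gently.

>>> {"name": "move_arm", "arguments": {"increments": [[20,0,0,0,0,0,0],[20,0,0,0,0,0,0]], "newtons": 10}}

```text
time: 22.68
tool_pos: [0.5303, 0.1778, 0.2265]
tool_rot: [-3.004, -0.001, 1.716]
contact_force: [-0.3, -0.4, 2.8]
opening: 0.0274
```

>>> {"name": "move_arm", "arguments": {"increments": [[28,0,0,0,0,0,0],[32,0,0,0,0,0,0],[38,0,0,0,0,0,0],[46,0,0,0,0,0,0],[46,0,0,0,0,0,0],[46,0,0,0,0,0,0]]}}

```text
time: 23.42
tool_pos: [0.5301, 0.1777, 0.2252]
tool_rot: [-3.001, -0.001, 1.716]
contact_force: [1.0, -0.1, -0.0]
opening: 0.046
```

Run:
```python
from st import *
status()
s=cam("scene");cam("wrist","w21")
cv2.imwrite("pics/s21.png",cv2.resize(s["img"][120:200,290:390,::-1],None,fx=7,fy=7,interpolation=cv2.INTER_CUBIC))
```

```text
collar [0.533  0.178  0.2008] radius 0.1067 lateral -0.0007 a [-0.008  0.001  1.   ] F [ 1.02 -0.13 -0.01] open 0.04604381341823341
```

View pics/s21.png

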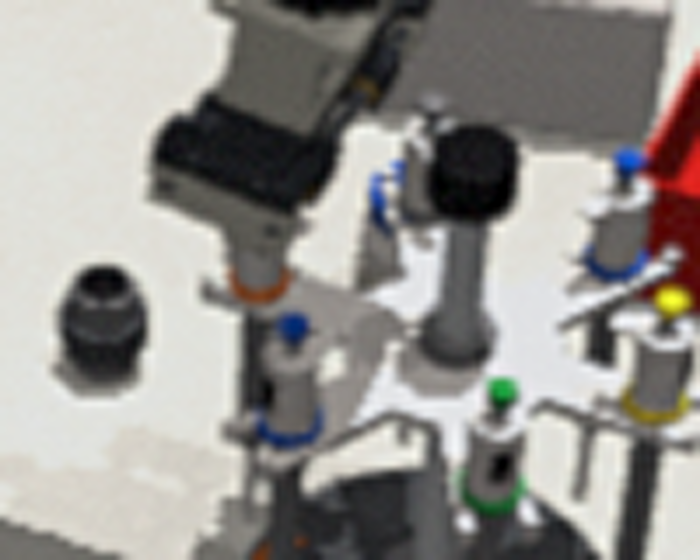

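View pics/w21.png

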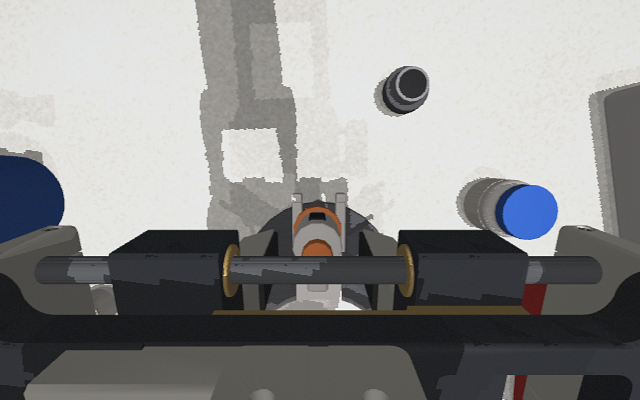

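The pipette hangs between the prongs and both fingers are clear. Backing off straight up.

>>> {"name": "move_arm", "arguments": {"increments": [[46,0,-1.4,-10,0,0,0],[46,0,-2.8,-19,0,0,0],[46,0,-2.8,-19,0,0,0],[46,0,-2.8,-19,0,0,0],[46,0,-3,-25,0,0,0],[46,0,-20,-25,0,0,0],[46,0,-40,-10,0,0,0],[46,0,-40,0,0,0,0],[46,0,0,0,0,0,0]]}}

```text
time: 24.65
tool_pos: [0.435, 0.1636, 0.3772]
tool_rot: [-3.008, -0.001, 1.715]
contact_force: [-0.0, 0.4, -0.2]
opening: 0.0463
```

Run:
```python
from st import *
status()
s=cam("scene","s22f");t=cam("top");cam("wrist","w22")
cv2.imwrite("pics/s22.png",cv2.resize(s["img"][120:240,290:420,::-1],None,fx=5,fy=5,interpolation=cv2.INTER_CUBIC))
cv2.imwrite("pics/t22.png",cv2.resize(t["img"][130:290,200:460,::-1],None,fx=3,fy=3,interpolation=cv2.INTER_CUBIC))
```

```text
collar [0.4381 0.164  0.3528] radius 0.2027 lateral -0.0005 a [-0.014  0.     1.   ] F [-0.01  0.41 -0.19] open 0.04625962116042977
```

View pics/s22.png

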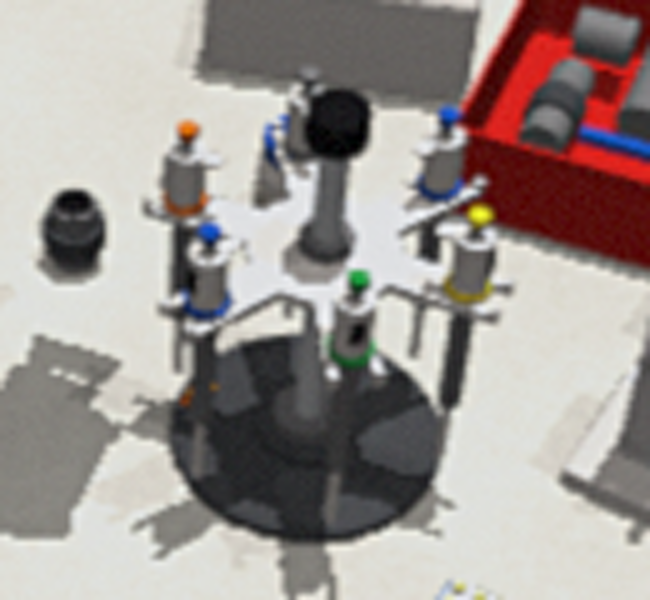

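View pics/t22.png

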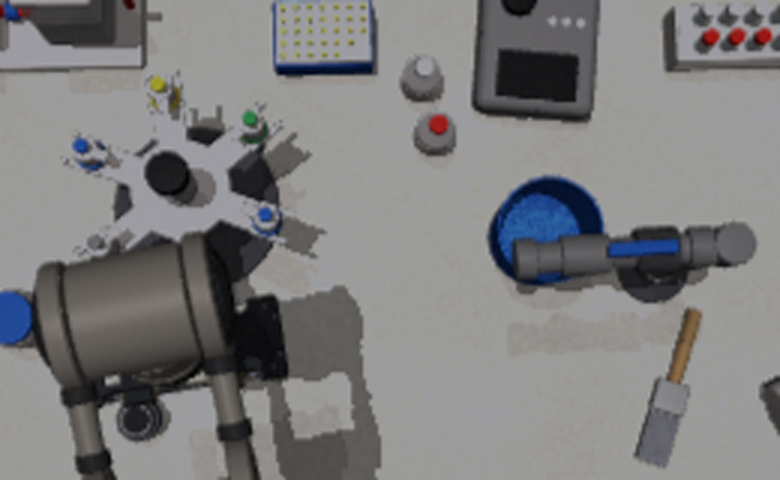

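View pics/w22.png

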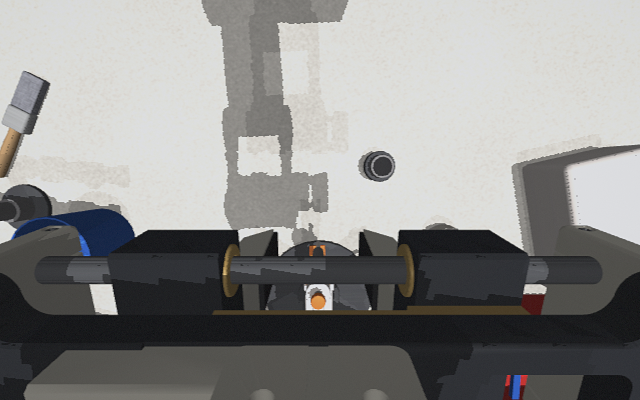

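The orange pipette hangs upright, the tub is in place and the other five are hanging. One last numeric check, then I'll hand in.

Run:
```python
from st import *
import pickle
t,s=pickle.load(open("cams.pkl","rb"))
S=lambda x,y:((x+.5)/5-.5+290,(y+.5)/5-.5+120)
w=cam("wrist"); x,e=tri([(w,(318.5,301)),(s,S(187,129))]); d=x[:2]-A
print("button",x.round(4),e,"radius",d@F3,"lat",d@np.array([-F3[1],F3[0]]))
for b,k in (((187,129),"button"),((186,207),"collar low")): y=onz(s,S(*b),.27 if k=="button" else .205); d=y[:2]-A; print(k,d@F3,d@np.array([-F3[1],F3[0]]))
print("ref b1 collar/button", (lambda g:[onz(s,S(209,233),.27).round(4),onz(s,S(208,311),.205).round(4)])(0))
C=np.array([.59,-.232,.12]); t2=cam("top")
print([ (n,robot.look_for(n,"top")[0]["rect"]) for n in ("tub","brush","union","salt_jar")])
robot.hand_in()
```

```text
button [0.5312 0.1778 0.269 ] 0.0002801077000089582 radius 0.10853427431399774 lat -0.0007820287533134463
button 0.10826593302428417 0.0005729063231692642
collar low 0.10357621733148023 0.008002619865815516
ref b1 collar/button [array([0.5992, 0.0942, 0.27  ]), array([0.6049, 0.0885, 0.205 ])]
[('tub', [365.5, 186.1, 36.1, 40.0]), ('brush', [410.8, 234.5, 21.6, 50.4]), ('union', [238.0, 261.6, 13.8, 15.8]), ('salt_jar', [193.5, 226.3, 16.5, 15.0])]
the job is handed in; nothing more can be done
```

The orange-collared pipette now hangs by its collar in the formerly empty holder, which faces the front. The job is handed in at about 25 s; no verdict is reported back.

**What I did**
- I turned the carousel by its knob, about 195° anticlockwise. The empty holder ended at about 188.3°, against about 190° measured for the front tab.
- I took the pipette out of the tub along its own axis from the robot side, clear of the rinse pipe. The wrist force stayed around 1 N throughout the pull.
- I slid the shaft into the fork from the front with the collar above the lips and lowered in 1 mm steps. The downward travel stopped, and a light press gave 14 N upward. I then eased off, opened the fingers and backed away.

**What the last checks showed**
- **Pipette:** its button is at radius 108.5 mm and 0.8 mm sideways at a measured height of 269 mm. The other hung pipettes' buttons triangulate to 269–271 mm.
- **Other pipettes:** the last pictures show the other five hanging.
- **Tub and bench:** the tub, pipe and bench items look where they were.

**Checks that disagreed**
- **Collar offset:** the collar measured from the scene camera alone reads 8 mm sideways, at the edge of the allowed range. I read it by eye from the collar's near edge, and the hung blue pipette beside it gives the same kind of shift. I put this down to that reading.
- **Heights:** camera and contact heights both came out about 3–5 mm below the text's values.

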